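Load the spring balance's hanger and raise it

TASK

Slide the red slotted weight sideways onto the hanger stem under the spring balance so that it lies flat on the blue weight, stem right at the bottom of its slot, its slot turned to the opposite side from the blue weight's slot (within about 40 degrees). Do not drop or shove it: let it down until you feel that the balance's spring carries all of its weight, and only then let go, so that the hanger does not jump. Then press the black ball of the lifting lever down until it snaps over and holds the loaded balance up by itself; leave the can, the radio, the lighter and the brass weight where they are.

Things in the scene. Friction and masses are not known exactly. Their poses are not given: they have to be found in the camera images.
- red_mid (a point): Red slotted weight to be added, unmarked: a disc 56 mm in diameter, 18 mm thick, anything from 0.15 to 0.5 kg, flat on the desk. This point is its centre, half-way up. z is its axis; +x points along the slot to its open mouth at the rim. The slot, 7.5 mm wide and cut right through, runs from the rim to the centre and ends in a round bottom about the centre; mouth corners broken by 1.5 mm.
- red_slot (a point): Mouth of the red weight's slot: the point on its rim, half-way up, 28 mm along +x from the centre.
- blue_mid (a point): The blue slotted weight, same size as the red one, already lying on the hanger's foot with the stem in its slot. This point is its centre, half-way up; +x points along its slot to the mouth. The mouth may face anywhere in the half that is turned to the robot.
- blue_slot (a point): Mouth of the blue weight's slot: the point on its rim, half-way up.
- seat (a point): Stem axis at the top face of the hanger's brass foot (40 mm in diameter), 75 mm above the desk at the start; z up. The blue weight lies here, so the red one's centre belongs 27 mm above this point. The 6 mm stem rises to the balance's clamp ring, 168 mm above here, which closes its top: weights go on only sideways, and there is no room for a gripper pointing straight down. Latching the lever lifts all this by 14 mm.
- stand: Grey stand, fixed; origin under its base plate (90 mm along x, y -140 to +120 mm, 12 mm thick). At its x = 0: hanger stem at y = -90, 20 mm column at y = +70, reaching 299 mm up. From a 46 mm high clamp block on the column an arm (16 x 14 mm, underside 245 mm up) reaches along y to a 28 mm ring that clamps the spring balance's tube over the stem; tube's top 351 mm up. The robot's side (-x) of the stem is open.
- lever_ball (a point): Centre of the black ball (28 mm in diameter) at the outer end of the steel lifting lever. The lever turns about lever_hinge, the ball 130 mm from it. At the start it is 151 mm above the desk; latched, 99 mm.
- lever_hinge (a point): Centre of the lever's pivot, 125 mm above the desk, at the stand's own x = +32, y = +70 mm, behind the column; the pivot's line is the stand's x axis. The lever points to the stand's +y.
- lever (a joint): Lever angle in rad: 0 up, 0.40 down at its stop. Pressed at the ball it resists with about 11 N at first and less and less on the way down; past about 0.33 its over-centre spring snaps it down by itself and holds it at 0.40. Let go before that and it springs back up. Pressing it raises the balance and its hanger by up to 14 mm.
- can: Green drinks can, 66 mm in diameter, 115 mm tall, standing. To be left alone.
- radio: Black hand-held radio standing on end, 34 x 58 x 105 mm with a 95 mm aerial on top. To be left alone.
- lighter: Red lighter lying flat, 85 x 23 x 13 mm, long along its x. To be left alone.
- brass: Smaller brass slotted weight lying on the desk, 40 mm in diameter, 12 mm thick. Not needed; to be left alone.
- stem_mid (a point): A point on the stem's axis, 82 mm above seat. Pushed sideways at the weights the hanger gives about 0.6 mm per newton and springs back upright. The balance stands 15 N in all, the weights' own included.
- hanger (a joint): How far the hanger has sunk on the balance's spring, in m: 0 at the start with the blue weight on. It sinks 5.6 mm per newton (stiffness 180 N/m), so by 8 to 28 mm under the red weight; if that is let go before the spring carries it, or is pressed lower than that and let go, the hanger bounces.
There are look-alikes about, which are no part of the job. There is more than one size of the part that bears red_mid; the job needs the middle-sized.

How it is judged:
On the way, in this order (a step that is already met when the one before it is completed fails the run):
1. the red weight lies home on the blue one, slots opposite, let go and at rest, the lever still up (horizontal distance between red_mid and seat below 0.002 m and z of red_mid in the frame of seat between 0.0245 and 0.0295 m and x of red_slot in the frame of blue_mid below -0.0205 m and contact force between the fingers and red below 0.1 N and linear speed of red below 0.02 m/s and value of joint lever below 0.05 rad), for 0.3 s.
2. the lever has snapped over (value of joint lever above 0.37 rad), for 0.2 s.
At the end, for the whole second after the job is handed in: The red weight lies flat on the blue one (centre 24.5 to 29.5 mm above the foot's top face), its centre and the blue one's within 2 mm of the stem's axis, the red slot within about 40 degrees of straight opposite the blue slot, nothing moving, and the lever held down by its spring (beyond 0.37 rad) (horizontal distance between each of red_mid, blue_mid and seat below 0.002 m and z of red_mid in the frame of seat between 0.0245 and 0.0295 m and x of red_slot in the frame of blue_mid below -0.0205 m and linear speed of red below 0.02 m/s and value of joint lever above 0.37 rad); the robot touches nothing.
It fails at once if the balance with its hanger takes more than 15 N, the weights included (contact force between anything else and carriage above 15 N).
It fails at once if the hanger jumps down or up on its spring while the lever is still up (faster than 0.07 m/s) (value of joint lever below 0.05 rad and (velocity of joint hanger above 0.07 m/s or velocity of joint hanger below -0.07 m/s)).
It fails at once if the can, the radio, the lighter or the brass weight is moved (distance of any of can, radio, lighter, brass from where it was at the start of the episode above 0.02 m).
It also fails if it takes over 67 s, if anything falls off the work surface, if the arm or the gripper's body presses on something with over 40 N, if the wrist force passes 120 N, or if a joint passes its speed limit or range.

ROBOT

A 6-joint arm with a two-finger parallel gripper is mounted at the origin on the work surface. World frame = base frame: x ahead of the robot, y to its left, z up, the work surface at z = 0. Lengths are in m, angles in rad, forces in N, time in s.
With the tool pointing down it reaches from about 0.275 to 0.85 m from the base axis. Payload 19 kg.
Tool frame: the origin (TCP) lies on the centre line of the jaws, within the pads' length; the fingertips stand finger_overhang ahead of it and the grasp point (between the pads) lies 6 mm ahead of it (finger_overhang is the distance from the TCP to the fingertips, in m); z points along the fingers, y is the line along which they close (so a half turn about z gives the same grasp; the last joint's range is limited). The gripper opens to 85 mm and grips with 20 to 120 N. Pads are 22 mm wide; open, the fingers measure 114 mm over their backs; the gripper's body (76 mm by 85 mm) begins 54 mm behind the grasp point. The pads swing forward as they close: fully open they stand 13 mm farther back than shut.
Start: joints at [-1.37, 0.15, 1.437, -0, 1.554, -0.134], TCP at [0.189, -0.543, 0.256] pointing down, gripper open.
Joint ranges: [-2.8, 2.8], [-0.68, 2.1], [0.12, 2.68], [-1.39, 4.53], [0.16, 2.79], [-2.81, 2.81]. Speed limits (rad/s): [1.89, 1.89, 2.22, 3.01, 3.01, 3.01].

INTERFACE

Orientations are given as a rotation vector (axis times angle).
In Python, from rig import sense, camera, finish_job, look_for, cut_out, finger_overhang gives the robot as it stands. The module is installed in compiled form; this text tells all that it offers.
- The arm moves only by the tool step_arm, never from a script. Its argument "rows" is a list of rows, each a list of 4 numbers: the shift along the tool's x, y, z in cm, then the turn about the tool's z in rad. A call has 1 to 5 rows; each row is the pose to reach, as a shift and turn from the pose commanded when the call began, along the tool's axes at that moment; what a row does not reach only later rows make up. A row lasts 1/12 s, in which the tool goes at most 41.7 mm and 7.16 degrees, less where a joint would pass 70% of its speed; a pose out of reach is approached as far as the arm can. A call with a gripper value outside its range is refused whole. "grip" is the opening, from -1 (shut) to 1 (fully open), set as the call begins (left out, the last holds). The fingers move at their own pace and stop on an object; "grip_force" is the grip in N (left out, the last holds). Time passes only in rows, so rows that repeat a pose let the fingers close. It gives the time, the measured TCP pose, the force, the opening and the grip force at its end, in the units of the state.
- sense(): the state, without advancing time (a new reading comes with each control period).
- camera(name): name is "scene" or "top" or "wrist"; returns a dict with "color" (400x640x3 uint8, red, green, blue), "range_z" (400x640 float32, m along the optical axis (not along the pixel's ray), 0 where there is no reading), "fov_y" (degrees; the focal length in pixels is half the picture's height over the tangent of half this angle, whatever the lens; pixels are square), "cx", "cy" (the principal point, pixels), "D" ([k1, k2, p1, p2, k3] as OpenCV has them; the pictures are not rectified), "origin" and "orientation" of the camera in the world; the wrist camera has in their place "T_tool_cam" (4x4, takes a point from camera to tool coordinates, whose origin is the TCP and whose axes are the flange's). Camera axes: x right, y up, looking along -z (the intrinsics and any distortion apply to the point x, -y, -z); pixel columns grow to the right and rows downward; lengths in m; the calibration is good to about 2 mm. A picture is of the moment at which its call begins: read the wrist's pose just before it.
- finish_job(): hands the job in; it is judged then, once.
Trained networks look in the newest picture that a camera, given by its name, has taken for a name from the list of things; names that differ only in an ending like _2 or _b are one class to them, and where a whole thing is asked for, a point or a joint stands for the part that bears it (a point fixed in the world has none). Each returns a list of dicts, best first, with "score" (0 to 1); they miss things now and then, are a little off and sometimes report something else, mostly with a low value. They report only what shows in the picture. A call takes as long as a camera call. They do not tell look-alikes from the thing itself.
- look_for(camera, thing): "location" ([x, y, z] in m, in world coordinates, good to about 4 mm: the middle of the surface that is visible of it).
- cut_out(camera, thing): "pixels" (400x640 bool, what is visible of it).
The state is a dict: "clock": time; "joint_pos": joint angles; "joint_velocities": joint speeds; "tau": joint torques, N m; "tool_pos": TCP position; "tool_rot": TCP orientation; "ft_force": force on the tool from outside, world axes, zero at the start; "torque": the same for the moment, N m; "opening": finger opening in m; "grip_force": force on a finger pad.
Only numpy, scipy, OpenCV 4.12 (cv2) and the standard library are available. Lean on these libraries where they do the work, as an engineer would, in place of code of your own. Each camera call takes 0.05 s, during which the arm holds its last target. There are 200 camera calls.

## Working session

There is one attempt and no reset: what is moved stays moved. The work goes in short steps, Python scripts to look and compute and a tool call to move; the robot and the scene stay as the last step left them, time stands still between calls to the robot, and variables do not carry over. Pictures are saved under pics/ and viewed, at most 10 in all, crops included, and the job is handed in when it is done.

Besides the shell and the picture viewer there is one more tool, called after ">>>" by a JSON object that holds its "op" and its "data". step_arm: Moves the arm, as the interface text tells. Its arguments: {"type":"object","properties":{"rows":{"type":"array"},"grip":{"type":"number"},"grip_force":{"type":"number"}},"required":["rows"]}

```bash
mkdir -p pics
cat > h.py <<'E'
import numpy as np, cv2
from scipy.spatial.transform import Rotation as R
from rig import sense, camera, finish_job, look_for, cut_out, finger_overhang
def K(c):
    f=200/np.tan(np.radians(c["fov_y"])/2)
    return np.array([[f,0,c["cx"]],[0,f,c["cy"]],[0,0,1.]])
def pose(c,s=None):
    if "T_tool_cam" in c:
        T=np.eye(4);T[:3,:3]=R.from_rotvec(s["tool_rot"]).as_matrix();T[:3,3]=s["tool_pos"]
        return T@np.array(c["T_tool_cam"])
    T=np.eye(4);o=np.array(c["orientation"],float)
    T[:3,:3]=o if o.shape==(3,3) else R.from_rotvec(o).as_matrix()
    T[:3,3]=c["origin"];return T
def world(c,s=None):
    "world xyz for every pixel, nan where none"
    v,u=np.mgrid[:400,:640]
    p=cv2.undistortPoints(np.stack([u,v],-1).reshape(-1,1,2).astype(np.float64),K(c),np.array(c["D"],float)).reshape(400,640,2)
    z=c["range_z"].astype(float).copy();z[z<=0]=np.nan
    P=np.stack([p[...,0]*z,-p[...,1]*z,-z],-1)
    T=pose(c,s);return P@T[:3,:3].T+T[:3,3]
def project(c,X,s=None):
    T=pose(c,s);q=(np.atleast_2d(X)-T[:3,3])@T[:3,:3]
    q=q*[1,-1,-1]
    return cv2.projectPoints(q,np.zeros(3),np.zeros(3),K(c),np.array(c["D"],float))[0].reshape(-1,2)
def save(n,c): cv2.imwrite(n,cv2.cvtColor(c["color"],cv2.COLOR_RGB2BGR))
E
python3 - <<'E'
from h import *
s=sense();print(s["clock"],s["tool_pos"],s["tool_rot"],s["ft_force"],s["opening"],finger_overhang)
for n in ["scene","top"]:
    c=camera(n);save(f"pics/{n}0.png",c);np.save(f"{n}0.npy",c,allow_pickle=True)
    print(n,c["origin"],np.array(c["orientation"]).shape,c["fov_y"],c["D"])
    W=world(c)
    for t in ["red_mid","red_slot","blue_mid","blue_slot","seat","stand","lever_ball","lever_hinge","can","radio","lighter","brass","stem_mid"]:
        L=look_for(n,t)
        print(t,[(np.round(l["location"],3).tolist(),round(l["score"],2),np.round(project(c,l["location"])[0]).tolist()) for l in L[:4]])
E
```

```text
0.0 [ 0.18885101 -0.54288561  0.25569613] [-3.09652708e+00 -5.23172852e-01  8.39040422e-05] [0.66406108 0.0180669  0.42605658] 0.08577365334149557 0.025
scene [1.34710711 0.40583912 0.78116394] (3,) 49.27960544178244 [-0.00115902  0.          0.          0.          0.        ]
red_mid [([0.361, -0.068, 0.024], 0.79, [327.0, 202.0]), ([0.449, -0.055, 0.018], 0.7, [318.0, 220.0]), ([0.46, 0.03, 0.013], 0.43, [344.0, 231.0])]
red_slot [([0.364, -0.066, 0.024], 0.92, [327.0, 202.0]), ([0.619, -0.137, 0.095], 0.42, [260.0, 225.0])]
blue_mid [([0.453, -0.057, 0.018], 0.64, [317.0, 221.0]), ([0.622, -0.139, 0.096], 0.57, [259.0, 225.0]), ([0.617, -0.144, 0.174], 0.54, [255.0, 199.0]), ([0.676, 0.068, 0.135], 0.48, [322.0, 248.0])]
blue_slot []
seat [([0.614, -0.147, 0.174], 0.51, [254.0, 198.0])]
stand [([0.641, -0.014, 0.098], 0.77, [298.0, 242.0])]
lever_ball [([0.679, 0.066, 0.138], 0.75, [320.0, 247.0])]
lever_hinge [([0.639, -0.015, 0.098], 0.69, [298.0, 241.0])]
can [([0.501, 0.364, 0.085], 0.8, [467.0, 253.0])]
radio [([0.525, -0.304, 0.074], 0.86, [229.0, 199.0])]
lighter [([0.416,
[... 585 characters left out ...]
blue_slot [([0.609, -0.141, 0.091], 0.93, [382.0, 168.0]), ([0.434, 0.229, 0.014], 0.59, [230.0, 242.0])]
seat [([0.606, -0.145, 0.128], 0.44, [386.0, 166.0])]
stand [([0.618, -0.045, 0.014], 0.87, [341.0, 171.0])]
lever_ball [([0.675, 0.105, 0.149], 0.59, [278.0, 133.0])]
lever_hinge [([0.62, -0.046, 0.013], 0.82, [341.0, 170.0]), ([0.606, -0.143, 0.125], 0.15, [385.0, 167.0])]
can [([0.47, 0.347, 0.114], 0.69, [172.0, 222.0]), ([0.676, 0.105, 0.15], 0.56, [278.0, 132.0])]
radio [([0.51, -0.31, 0.103], 0.74, [456.0, 211.0])]
lighter [([0.412, -0.254, 0.013], 0.9, [424.0, 254.0]), ([0.451, -0.072, 0.015], 0.51, [351.0, 237.0])]
brass [([0.434, 0.23, 0.016], 0.46, [229.0, 241.0])]
stem_mid []
```

Run:
```python
from h import *
c=np.load("top0.npy",allow_pickle=True).item()
im=cv2.cvtColor(c["color"],cv2.COLOR_RGB2BGR)[90:310,140:480]
cv2.imwrite("pics/topc.png",cv2.resize(im,(800,518),interpolation=cv2.INTER_CUBIC))
```

```text
(no output)
```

View pics/topc.png

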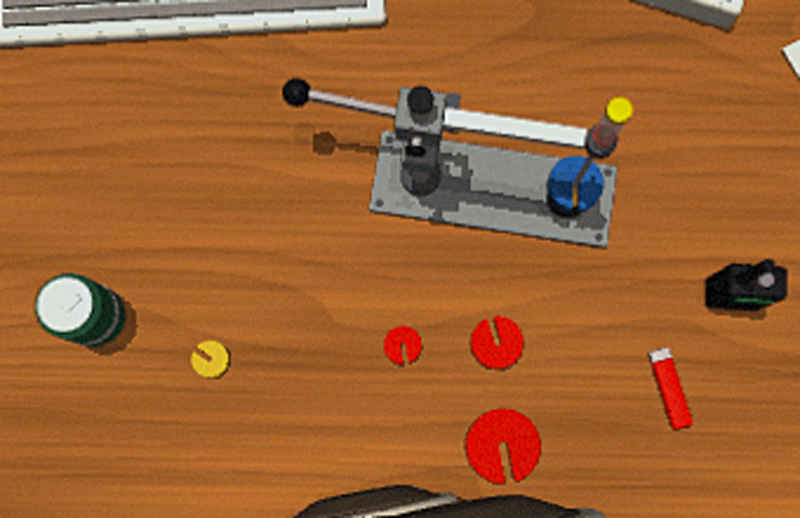

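View pics/scene0.png

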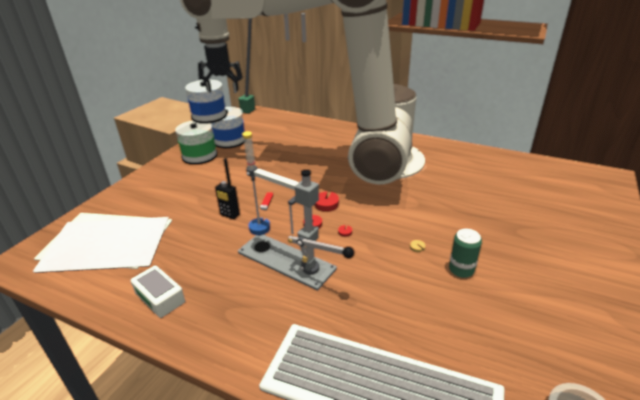

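The pictures show three slotted red discs: big at top pixel (353,279), middle at (351,237) and small at (311,237). The lighter (424,254) and the brass weight (230,242) could also be confused with it. The middle disc is the one I want, and its slot opens toward the stand. Blue is at (381,169), its slot facing the robot. Next I'll measure sizes and slots.

Run:
```python
from h import *
c=np.load("top0.npy",allow_pickle=True).item();W=world(c)
hsv=cv2.cvtColor(c["color"],cv2.COLOR_RGB2HSV)
red=(((hsv[...,0]<6)|(hsv[...,0]>174))&(hsv[...,1]>180)&(hsv[...,2]>120)).astype(np.uint8)
n,l,st,ce=cv2.connectedComponentsWithStats(red)
for i in range(1,n):
    if st[i,4]>60:
        p=W[l==i];p=p[~np.isnan(p[:,0])];ct,r=cv2.minEnclosingCircle(p[:,:2].astype(np.float32)[:,None])
        print(ce[i].round(),st[i,4],np.round(ct,4),round(r*2000,1),"mean",p.mean(0).round(4), "slotdir",np.degrees(np.arctan2(*(np.array(ct)-p.mean(0)[:2])[::-1])).round())
blue=((hsv[...,0]>100)&(hsv[...,0]<125)&(hsv[...,1]>150)).astype(np.uint8)
n,l,st,ce=cv2.connectedComponentsWithStats(blue)
for i in range(1,n):
    if st[i,4]>60:
        p=W[l==i];p=p[(p[:,2]>.085)&(p[:,2]<.1)];ct,r=cv2.minEnclosingCircle(p[:,:2].astype(np.float32)[:,None])
        print("blue",ce[i].round(),st[i,4],np.round(ct,4),round(r*2000,1),p.mean(0).round(4))
# stand plate axis
m=cut_out;g=(W[...,2]>.008)&(W[...,2]<.016)&(W[...,0]>.5)&(hsv[...,1]<60)
n,l,st,ce=cv2.connectedComponentsWithStats(g.astype(np.uint8));i=1+np.argmax(st[1:,4])
print(st[i],cv2.minAreaRect((W[l==i][:,:2]*1000).astype(np.float32)[:,None]))
s=sense();print(R.from_rotvec(s["tool_rot"]).as_matrix().round(3))
sc=np.load("scene0.npy",allow_pickle=True).item()
a=cv2.resize(cv2.cvtColor(sc["color"],cv2.COLOR_RGB2BGR)[0:130,130:300],(510,390),interpolation=2)
b=cv2.resize(cv2.cvtColor(c["color"],cv2.COLOR_RGB2BGR)[140:260,330:410],(260,390),interpolation=2)
cv2.imwrite("pics/c2.png",np.hstack([a,b]))
```

```text
[351. 235.] 351 [ 0.4553 -0.0721] 55.7 mean [ 0.4541 -0.0721  0.0171] slotdir -0.0
[311. 236.] 181 [0.4516 0.0274] 41.3 mean [0.4521 0.0284 0.0122] slotdir -115.0
[425. 257.] 257 [ 0.4063 -0.258 ] 73.9 mean [ 0.4056 -0.2569  0.0121] slotdir -58.0
[353. 278.] 721 [ 0.3485 -0.0799] 79.9 mean [ 0.3489 -0.0785  0.024 ] slotdir -106.0
blue [379. 167.] 220 [ 0.6112 -0.1452] 55.3 [ 0.6141 -0.1342  0.0918]
blue [390. 169.] 143 [ 0.6089 -0.1553] 48.2 [ 0.6074 -0.1599  0.0919]
blue [614. 353.] 455 [0. 0.] 0.0 [nan nan nan]
blue [573. 375.] 229 [0. 0.] 0.0 [nan nan nan]
[ 297  146  105   49 2254] ((622.698974609375, -66.81967163085938), (258.7396240234375, 90.322265625), 82.12567138671875)
[[ 0.944  0.329  0.   ]
 [ 0.329 -0.944  0.   ]
 [ 0.    -0.    -1.   ]]<stdin>:15: RuntimeWarning: Mean of empty slice.
  ret = um.true_divide(
```

View pics/c2.png

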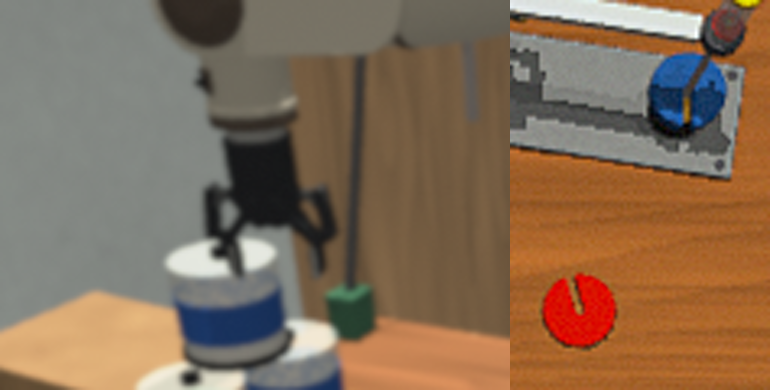

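The middle red disc at top pixel (351,235) measures 55.7 mm, so it is the right one. Its mouth is at about +20° and blue's at about 172°. With the wrist this wide, I need the tool tilted, so I'll test what the arm does at the edge of its reach: a high lift in free space.

>>> {"op": "step_arm", "data": {"rows": [[0, 0, -4, 0], [0, 0, -8, 0], [0, 0, -12, 0], [0, 0, -16, 0], [0, 0, -20, 0]]}}

```text
clock: 1.82
tool_pos: [0.1888, -0.5425, 0.4584]
tool_rot: [3.097, 0.523, -0.0]
ft_force: [0.5, -0.8, 0.1]
opening: 0.0853
grip_force: 0.0
```

>>> {"op": "step_arm", "data": {"rows": [[0, 0, -4, 0], [0, 0, -8, 0], [0, 0, -12, 0], [0, 0, -16, 0], [0, 0, -20, 0]]}}

```text
clock: 2.23
tool_pos: [0.1892, -0.5441, 0.6226]
tool_rot: [3.095, 0.523, 0.0]
ft_force: [0.4, -1.0, 1.5]
opening: 0.085
grip_force: 0.0
```

>>> {"op": "step_arm", "data": {"rows": [[0, 0, -4, 0], [0, 0, -8, 0], [0, 0, -12, 0], [0, 0, -16, 0], [0, 0, -20, 0]]}}

```text
clock: 2.65
tool_pos: [0.1653, -0.4756, 0.7044]
tool_rot: [3.076, 0.52, 0.004]
ft_force: [0.7, -0.4, 0.6]
opening: 0.0848
grip_force: 0.0
```

>>> {"op": "step_arm", "data": {"rows": [[0, 0, -4, 0], [0, 0, -8, 0], [0, 0, -12, 0], [0, 0, -16, 0], [0, 0, -20, 0]]}}

```text
clock: 3.07
tool_pos: [0.1482, -0.4278, 0.7343]
tool_rot: [3.064, 0.518, 0.009]
ft_force: [-0.7, 0.2, 0.5]
opening: 0.0857
grip_force: 0.0
```

>>> {"op": "step_arm", "data": {"rows": [[0, 0, 0, 0], [0, 0, 0, 0]]}}

```text
clock: 3.23
tool_pos: [0.1483, -0.4282, 0.7342]
tool_rot: [3.064, 0.517, 0.009]
ft_force: [-0.6, -0.7, 0.5]
opening: 0.0853
grip_force: 0.0
```

Run:
```python
from h import *
s=sense();print(s["clock"],s["joint_pos"],s["tool_pos"],R.from_rotvec(s["tool_rot"]).as_matrix().round(3))
```

```text
3.2333 [-1.41162337  0.3291067   0.12211611  0.01287096  2.6559849  -0.16395957] [ 0.1483267  -0.42816261  0.73422824] [[ 0.945  0.328  0.011]
 [ 0.328 -0.944 -0.033]
 [-0.     0.035 -0.999]]
```

>>> {"op": "step_arm", "data": {"rows": [[0, 0, 3, 0], [0, 0, 6, 0]]}}

```text
clock: 3.4
tool_pos: [0.1493, -0.4325, 0.7038]
tool_rot: [3.063, 0.517, 0.009]
ft_force: [-0.2, -0.6, 1.1]
opening: 0.0858
grip_force: 0.0
```

Run:
```python
from h import *
s=sense();print(s["clock"],s["joint_pos"],s["tool_pos"],R.from_rotvec(s["tool_rot"]).as_matrix().round(3))
```

```text
3.4 [-1.411058    0.21337138  0.38319128  0.01034129  2.51031804 -0.16641591] [ 0.14931385 -0.43252439  0.7038396 ] [[ 0.945  0.328  0.012]
 [ 0.328 -0.944 -0.033]
 [-0.     0.035 -0.999]]
```

Going out of reach keeps the achieved pose as the new command, and the tool tilts slightly toward the request. Pushing outward with the arm stretched should therefore build up the tilt I need. I'll first move to an open spot high up ahead, turning to heading −8°.

>>> {"op": "step_arm", "data": {"rows": [[3.3, -1.35, 0.4, 0], [6.6, -2.7, 0.8, 0], [9.9, -4.0, 1.2, 0], [13.2, -5.4, 1.7, 0], [16.5, -6.7, 2.1, 0]]}}

```text
clock: 3.82
tool_pos: [0.2844, -0.3135, 0.6805]
tool_rot: [3.065, 0.517, 0.008]
ft_force: [1.4, -0.7, -0.2]
opening: 0.0853
grip_force: 0.0
```

>>> {"op": "step_arm", "data": {"rows": [[3.3, -1.35, 0.4, 0], [6.6, -2.7, 0.8, 0], [9.9, -4.0, 1.2, 0], [13.2, -5.4, 1.7, 0], [16.5, -6.7, 2.1, 0]]}}

```text
clock: 4.23
tool_pos: [0.4189, -0.1963, 0.6572]
tool_rot: [3.065, 0.518, 0.008]
ft_force: [-0.2, -0.6, 0.2]
opening: 0.0855
grip_force: 0.0
```

>>> {"op": "step_arm", "data": {"rows": [[3.3, -1.35, 0.4, 0.094], [6.6, -2.7, 0.8, 0.188], [9.9, -4.0, 1.2, 0.282], [13.2, -5.4, 1.7, 0.376], [16.5, -6.7, 2.1, 0.47]]}}

```text
clock: 4.65
tool_pos: [0.553, -0.0793, 0.6337]
tool_rot: [3.103, -0.217, 0.019]
ft_force: [1.1, -0.5, 1.2]
opening: 0.0851
grip_force: 0.0
```

>>> {"op": "step_arm", "data": {"rows": [[4, 0, 0, 0], [8, 0, 0, 0], [12, 0, 0, 0], [16, 0, 0, 0], [20, 0, 0, 0]]}}

```text
clock: 5.07
tool_pos: [0.663, -0.0963, 0.5833]
tool_rot: [3.101, -0.209, 0.047]
ft_force: [-0.1, -0.8, 0.1]
opening: 0.0854
grip_force: 0.0
```

Run:
```python
from h import *
s=sense();print(s["clock"],s["joint_pos"],s["tool_pos"],R.from_rotvec(s["tool_rot"]).as_matrix().round(3))
```

```text
5.0667 [-0.24714696  0.60311872  0.12349719 -0.03892083  2.37901068  1.42969087] [ 0.66301051 -0.09632137  0.58333558] [[ 0.99  -0.135  0.028]
 [-0.134 -0.99  -0.035]
 [ 0.032  0.031 -0.999]]
```

>>> {"op": "step_arm", "data": {"rows": [[4, 0, 0, 0], [8, 0, 0, 0], [12, 0, 0, 0], [16, 0, 0, 0], [20, 0, 0, 0]]}}

```text
clock: 5.48
tool_pos: [0.7291, -0.1055, 0.5264]
tool_rot: [3.097, -0.209, 0.094]
ft_force: [-0.9, 0.1, -0.5]
opening: 0.0853
grip_force: 0.0
```

>>> {"op": "step_arm", "data": {"rows": [[4.1, 0, 0, 0], [8.2, 0, 0, 0], [12.3, 0, 0, 0], [16.4, 0, 0, 0], [20.5, 0, 0, 0]]}}

```text
clock: 5.9
tool_pos: [0.7854, -0.1132, 0.4701]
tool_rot: [3.093, -0.208, 0.136]
ft_force: [-0.4, 0.0, 0.2]
opening: 0.0854
grip_force: 0.0
```

Run:
```python
from h import *
s=sense();print(s["clock"],s["joint_pos"],s["tool_pos"],R.from_rotvec(s["tool_rot"]).as_matrix().round(3))
```

```text
5.9 [-0.23126047  0.76493552  0.1218077  -0.02838971  2.16168116  1.45678956] [ 0.78536576 -0.11323699  0.47007023] [[ 0.987 -0.135  0.085]
 [-0.132 -0.99  -0.044]
 [ 0.09   0.032 -0.995]]
```

>>> {"op": "step_arm", "data": {"rows": [[4.1, 0, 0, 0], [8.2, 0, 0, 0], [12.3, 0, 0, 0], [16.4, 0, 0, 0], [20.5, 0, 0, 0]]}}

```text
clock: 6.32
tool_pos: [0.8311, -0.1195, 0.4205]
tool_rot: [3.088, -0.207, 0.182]
ft_force: [1.0, -0.1, 0.7]
opening: 0.0854
grip_force: 0.0
```

>>> {"op": "step_arm", "data": {"rows": [[4.0, 0, -1, 0], [8.0, 0, -2, 0], [12, 0, -3, 0], [16, 0, -4, 0], [20, 0, -5, 0]]}}

```text
clock: 6.73
tool_pos: [0.8533, -0.1215, 0.4025]
tool_rot: [3.083, -0.206, 0.231]
ft_force: [0.2, 0.1, 0.6]
opening: 0.0851
grip_force: 0.0
```

>>> {"op": "step_arm", "data": {"rows": [[20, 0, -5, 0], [20, 0, -5, 0]]}}

```text
clock: 6.9
tool_pos: [0.868, -0.1228, 0.3962]
tool_rot: [3.076, -0.204, 0.281]
ft_force: [0.5, -0.6, 0.3]
opening: 0.0856
grip_force: 0.0
```

Run:
```python
from h import *
s=sense();print(s["clock"],s["joint_pos"],s["tool_pos"],R.from_rotvec(s["tool_rot"]).as_matrix().round(3))
```

```text
6.9 [-0.22243936  0.86315814  0.1218173  -0.01871321  1.96977629  1.47208576] [ 0.86801218 -0.12284809  0.39619454] [[ 0.975 -0.135  0.177]
 [-0.127 -0.99  -0.058]
 [ 0.183  0.034 -0.982]]
```

>>> {"op": "step_arm", "data": {"rows": [[60, 0, -20, 0], [60, 0, -20, 0], [60, 0, -20, 0], [60, 0, -20, 0], [60, 0, -20, 0]]}}

```text
clock: 7.32
tool_pos: [0.8812, -0.1229, 0.3912]
tool_rot: [3.069, -0.203, 0.327]
ft_force: [-0.9, -0.4, -0.4]
opening: 0.0851
grip_force: 0.0
```

Run:
```python
from h import *
s=sense();print(s["clock"],s["joint_pos"],s["tool_pos"],R.from_rotvec(s["tool_rot"]).as_matrix().round(3))
```

```text
7.3167 [-0.21978934  0.87120717  0.1221323  -0.01641043  1.93117678  1.47567784] [ 0.88124769 -0.12285699  0.39124109] [[ 0.969 -0.135  0.207]
 [-0.125 -0.99  -0.062]
 [ 0.213  0.034 -0.976]]
```

>>> {"op": "step_arm", "data": {"rows": [[60, 0, -20, 0]]}}

```text
clock: 7.4
tool_pos: [0.8882, -0.1234, 0.3935]
tool_rot: [3.063, -0.202, 0.366]
ft_force: [0.4, -0.4, -0.2]
opening: 0.0852
grip_force: 0.0
```

>>> {"op": "step_arm", "data": {"rows": [[20, 0, -5, 0]]}}

```text
clock: 7.48
tool_pos: [0.8966, -0.1241, 0.3963]
tool_rot: [3.055, -0.201, 0.412]
ft_force: [-0.9, 0.0, -0.4]
opening: 0.0853
grip_force: 0.0
```

>>> {"op": "step_arm", "data": {"rows": [[20, 0, -5, 0], [20, 0, -5, 0]]}}

```text
clock: 7.65
tool_pos: [0.9066, -0.1248, 0.3984]
tool_rot: [3.045, -0.199, 0.463]
ft_force: [-0.8, -0.1, -0.1]
opening: 0.0851
grip_force: 0.0
```

>>> {"op": "step_arm", "data": {"rows": [[20, 0, 10, 0], [20, 0, 10, 0]]}}

```text
clock: 7.82
tool_pos: [0.9385, -0.13, 0.3599]
tool_rot: [3.036, -0.198, 0.504]
ft_force: [-0.3, -0.3, -0.3]
opening: 0.0853
grip_force: 0.0
```

>>> {"op": "step_arm", "data": {"rows": [[20, 0, -5, 0]]}}

```text
clock: 7.9
tool_pos: [0.9451, -0.1308, 0.3571]
tool_rot: [3.032, -0.197, 0.529]
ft_force: [-0.5, -0.0, -2.5]
opening: 0.0852
grip_force: 0.0
```

>>> {"op": "step_arm", "data": {"rows": [[20, 0, -5, 0]]}}

```text
clock: 7.98
tool_pos: [0.9501, -0.1307, 0.3699]
tool_rot: [3.019, -0.196, 0.581]
ft_force: [-0.6, 0.1, 0.8]
opening: 0.0856
grip_force: 0.0
```

>>> {"op": "step_arm", "data": {"rows": [[20, 0, -5, 0]]}}

```text
clock: 8.07
tool_pos: [0.9546, -0.1306, 0.3821]
tool_rot: [3.007, -0.194, 0.631]
ft_force: [-0.5, -0.0, 1.3]
opening: 0.0854
grip_force: 0.0
```

>>> {"op": "step_arm", "data": {"rows": [[20, 0, -5, 0]]}}

```text
clock: 8.15
tool_pos: [0.9588, -0.1306, 0.392]
tool_rot: [2.995, -0.192, 0.674]
ft_force: [0.6, -0.2, 0.0]
opening: 0.0854
grip_force: 0.0
```

>>> {"op": "step_arm", "data": {"rows": [[20, 0, -5, 0]]}}

```text
clock: 8.23
tool_pos: [0.9628, -0.1306, 0.4014]
tool_rot: [2.984, -0.191, 0.716]
ft_force: [0.0, -0.9, 0.0]
opening: 0.0854
grip_force: 0.0
```

>>> {"op": "step_arm", "data": {"rows": [[20, 0, 0, 0]]}}

```text
clock: 8.32
tool_pos: [0.9709, -0.1313, 0.4049]
tool_rot: [2.971, -0.189, 0.759]
ft_force: [0.1, 0.3, 0.6]
opening: 0.0853
grip_force: 0.0
```

>>> {"op": "step_arm", "data": {"rows": [[20, 0, 0, 0]]}}

```text
clock: 8.4
tool_pos: [0.9794, -0.1322, 0.4061]
tool_rot: [2.959, -0.188, 0.798]
ft_force: [-0.2, 0.3, -0.3]
opening: 0.0853
grip_force: 0.0
```

>>> {"op": "step_arm", "data": {"rows": [[20, 0, 0, 0]]}}

```text
clock: 8.48
tool_pos: [0.987, -0.1329, 0.4092]
tool_rot: [2.946, -0.186, 0.838]
ft_force: [-0.3, 0.3, -0.4]
opening: 0.0856
grip_force: 0.0
```

>>> {"op": "step_arm", "data": {"rows": [[20, 0, 0, 0]]}}

```text
clock: 8.57
tool_pos: [0.9938, -0.1335, 0.4138]
tool_rot: [2.933, -0.185, 0.878]
ft_force: [0.6, 0.0, -0.7]
opening: 0.0857
grip_force: 0.0
```

>>> {"op": "step_arm", "data": {"rows": [[20, 0, 0, 0]]}}

```text
clock: 8.65
tool_pos: [1.0, -0.134, 0.4195]
tool_rot: [2.918, -0.183, 0.918]
ft_force: [-0.1, -0.2, -0.2]
opening: 0.0855
grip_force: 0.0
```

>>> {"op": "step_arm", "data": {"rows": [[20, 0, 0, 0]]}}

```text
clock: 8.73
tool_pos: [1.0056, -0.1343, 0.4263]
tool_rot: [2.904, -0.181, 0.958]
ft_force: [0.6, -0.8, 0.1]
opening: 0.0852
grip_force: 0.0
```

>>> {"op": "step_arm", "data": {"rows": [[20, 0, 0, 0]]}}

```text
clock: 8.82
tool_pos: [1.0107, -0.1345, 0.4337]
tool_rot: [2.889, -0.18, 0.998]
ft_force: [-0.8, 0.5, 0.4]
opening: 0.0855
grip_force: 0.0
```

>>> {"op": "step_arm", "data": {"rows": [[20, 0, 0, 0]]}}

```text
clock: 8.9
tool_pos: [1.0152, -0.1347, 0.4417]
tool_rot: [2.873, -0.178, 1.037]
ft_force: [0.9, -0.3, 0.8]
opening: 0.0853
grip_force: 0.0
```

>>> {"op": "step_arm", "data": {"rows": [[20, 0, 0, 0]]}}

```text
clock: 8.98
tool_pos: [1.0192, -0.1348, 0.4504]
tool_rot: [2.858, -0.176, 1.075]
ft_force: [0.3, -0.1, -0.3]
opening: 0.0855
grip_force: 0.0
```

>>> {"op": "step_arm", "data": {"rows": [[20, 0, 0, 0]]}}

```text
clock: 9.07
tool_pos: [1.0225, -0.1347, 0.4599]
tool_rot: [2.841, -0.175, 1.112]
ft_force: [0.8, 0.6, -0.2]
opening: 0.0855
grip_force: 0.0
```

>>> {"op": "step_arm", "data": {"rows": [[20, 0, 0, 0]]}}

```text
clock: 9.15
tool_pos: [1.0253, -0.1345, 0.4703]
tool_rot: [2.825, -0.173, 1.15]
ft_force: [0.1, -0.3, 0.1]
opening: 0.0855
grip_force: 0.0
```

```bash
cat >> h.py <<'E'
def st():
    s=sense();M=R.from_rotvec(s["tool_rot"]).as_matrix()
    print(round(s["clock"],2),"q",np.round(s["joint_pos"],3),"p",np.round(s["tool_pos"],4),"F",np.round(s["ft_force"],2),"op",round(s["opening"],4),"gf",round(s["grip_force"],1));print(M.round(3),"tilt",np.degrees(np.arccos(-M[2,2])).round(1),"head",np.degrees(np.arctan2(M[1,2],M[0,2])).round(1));return s,M
def local(s,M,p): "tool-axis shift in cm to bring TCP to p"; return (100*M.T@(np.array(p)-s["tool_pos"])).round(2)
E
python3 -c "
from h import *
st()"
```

```text
9.15 q [-0.212  0.87   0.122  0.026  1.373  1.486] p [ 1.0253 -0.1345  0.4703] F [ 0.09 -0.32  0.14] op 0.0855 gf 0.0
[[ 0.711 -0.137  0.69 ]
 [-0.072 -0.99  -0.123]
 [ 0.7    0.038 -0.713]] tilt 44.5 head -10.1
```

```bash
cat > k.py <<'E'
import numpy as np
from scipy.optimize import least_squares
D=np.array([[.15,1.437,1.554,.5748,.2557],[.3291,.1221,2.656,.4531,.7342],[.2134,.3832,2.5103,.4575,.7038],[.6031,.1235,2.379,.670,.5833],[.765,.1218,2.1617,.7935,.4701],[.8632,.1218,1.9698,.8766,.3962],[.87,.122,1.373,1.0341,.4703]])
def fk(p,a,b,c):
    a1,l1,l2,L,d,o=p
    return np.array([a1+l1*np.sin(a)+l2*np.sin(a+b)+o*np.cos(a+b)+L*np.sin(a+b+c), d+l1*np.cos(a)+l2*np.cos(a+b)-o*np.sin(a+b)+L*np.cos(a+b+c)])
f=lambda p:(fk(p,*D[:,:3].T)-D[:,3:].T).ravel()
r=least_squares(f,[0,.4,.4,.25,.3,0]);P=r.x
def ik(rr,z,t): # t: tool angle from up
    q=least_squares(lambda q:np.r_[fk(P,*q)-[rr,z],3*(q.sum()-t)],[0.1,1.9,.4],bounds=([-.68,.12,.16],[2.1,2.68,2.79]))
    return q.x.round(3),np.abs(q.fun).max().round(4)
if __name__=="__main__":
    print(P.round(3),abs(r.fun).max())
    t=np.pi-np.radians(44.5)
    for rr,z in [(.45,.03),(.45,.06),(.42,.15),(.38,.25),(.45,.25),(.5,.25),(.6,.12),(.6,.3),(.65,.45),(.5,.4)]: print(rr,z,ik(rr,z,t))
E
python3 k.py
```

```text
[0.006 0.473 0.499 0.298 0.167 0.073] 0.0010243438449910602
0.45 0.03 (array([-0.277,  2.483,  0.16 ]), np.float64(0.024))
0.45 0.06 (array([-0.274,  2.465,  0.174]), np.float64(0.0))
0.42 0.15 (array([-0.574,  2.41 ,  0.529]), np.float64(0.0))
0.38 0.25 (array([-0.68 ,  2.259,  0.786]), np.float64(0.0354))
0.45 0.25 (array([-0.579,  2.204,  0.74 ]), np.float64(0.0))
0.5 0.25 (array([-0.439,  2.13 ,  0.674]), np.float64(0.0))
0.6 0.12 (array([-0.031,  2.11 ,  0.285]), np.float64(0.0))
0.6 0.3 (array([-0.225,  1.881,  0.709]), np.float64(0.0))
0.65 0.45 (array([-0.145,  1.515,  0.995]), np.float64(0.0))
0.5 0.4 (array([-0.48 ,  1.853,  0.991]), np.float64(0.0))
```

>>> {"op": "step_arm", "data": {"rows": [[-2.75, 0.1, -2.2, 0], [-5.5, 0.2, -4.4, 0], [-8.25, 0.3, -6.6, 0], [-11, 0.4, -8.9, 0], [-13.75, 0.55, -11.1, 0]]}}

```text
clock: 9.57
tool_pos: [0.9197, -0.124, 0.4617]
tool_rot: [2.826, -0.173, 1.148]
ft_force: [0.9, -0.6, 1.7]
opening: 0.0853
grip_force: 0.0
```

>>> {"op": "step_arm", "data": {"rows": [[-2.75, 0.1, -2.2, 0], [-5.5, 0.2, -4.4, 0], [-8.25, 0.3, -6.6, 0], [-11, 0.4, -8.9, 0], [-13.75, 0.55, -11.1, 0]]}}

```text
clock: 9.98
tool_pos: [0.7437, -0.1056, 0.4461]
tool_rot: [2.825, -0.173, 1.149]
ft_force: [0.4, -0.0, 0.6]
opening: 0.0855
grip_force: 0.0
```

>>> {"op": "step_arm", "data": {"rows": [[-2.75, 0.1, -2.2, 0], [-5.5, 0.2, -4.4, 0], [-8.25, 0.3, -6.6, 0], [-11, 0.4, -8.9, 0], [-13.75, 0.55, -11.1, 0]]}}

```text
clock: 10.4
tool_pos: [0.5688, -0.0875, 0.4296]
tool_rot: [2.825, -0.172, 1.149]
ft_force: [-0.5, -0.3, 0.9]
opening: 0.0852
grip_force: 0.0
```

```bash
python3 -c "
from h import *
s,M=st();print(local(s,M,[.455,-.07,.25]))"
```

```text
10.4 q [-0.35  -0.308  1.686  0.145  0.999  1.313] p [ 0.5688 -0.0875  0.4296] F [-0.52 -0.27  0.89] op 0.0852 gf 0.0
[[ 0.711 -0.137  0.69 ]
 [-0.071 -0.99  -0.123]
 [ 0.699  0.038 -0.714]] tilt 44.5 head -10.1
[-20.78  -0.86   4.76]
```

>>> {"op": "step_arm", "data": {"rows": [[-4.1, -0.2, 0.9, 0], [-8.3, -0.35, 1.9, 0], [-12.5, -0.5, 2.8, 0], [-16.6, -0.7, 3.8, 0], [-20.8, -0.9, 4.8, 0]]}}

```text
clock: 10.82
tool_pos: [0.4583, -0.0702, 0.253]
tool_rot: [2.824, -0.173, 1.149]
ft_force: [-0.0, -0.3, -0.1]
opening: 0.0855
grip_force: 0.0
```

Run:
```python
from h import *
s,M=st();c=camera("wrist");save("pics/w1.png",c);np.save("w1.npy",[c,s],allow_pickle=True)
W=world(c,s);print(np.array(c["T_tool_cam"]).round(3))
hsv=cv2.cvtColor(c["color"],cv2.COLOR_RGB2HSV)
for nm,m in [("red",((hsv[...,0]<6)|(hsv[...,0]>174))&(hsv[...,1]>170)&(hsv[...,2]>60)),("blue",(hsv[...,0]>100)&(hsv[...,0]<125)&(hsv[...,1]>120))]:
    n,l,stt,ce=cv2.connectedComponentsWithStats(m.astype(np.uint8))
    for i in range(1,n):
        if stt[i,4]>150:
            p=W[l==i];p=p[~np.isnan(p[:,0])]
            if len(p)<50: continue
            zt=np.percentile(p[:,2],90);t=p[abs(p[:,2]-zt)<.004]
            ct,r=cv2.minEnclosingCircle(t[:,:2].astype(np.float32)[:,None])
            print(nm,ce[i].round(),stt[i],np.round(ct,4),round(r*2000,1),zt.round(4))
```

```text
10.82 q [-0.437 -0.552  2.186  0.263  0.766  1.136] p [ 0.4583 -0.0702  0.253 ] F [-0.05 -0.3  -0.14] op 0.0855 gf 0.0
[[ 0.711 -0.137  0.69 ]
 [-0.071 -0.99  -0.123]
 [ 0.7    0.039 -0.713]] tilt 44.5 head -10.1
[[ 0.     0.953  0.302  0.076]
 [ 1.     0.    -0.001 -0.   ]
 [-0.001  0.302 -0.953 -0.117]
 [ 0.     0.     0.     1.   ]]
red [310. 345.] [ 285  317   51   54 1955] [ 0.4545 -0.0718] 55.4 0.0186
red [223. 356.] [205 341  32  36 637] [0.4517 0.0262] 40.9 0.0137
red [496. 392.] [484 386  25  14 232] [ 0.3787 -0.2626] 22.9 0.0141
blue [349. 165.] [336 155  25  19 330] [ 0.6272 -0.1358] 37.4 0.0929
```

View pics/w1.png

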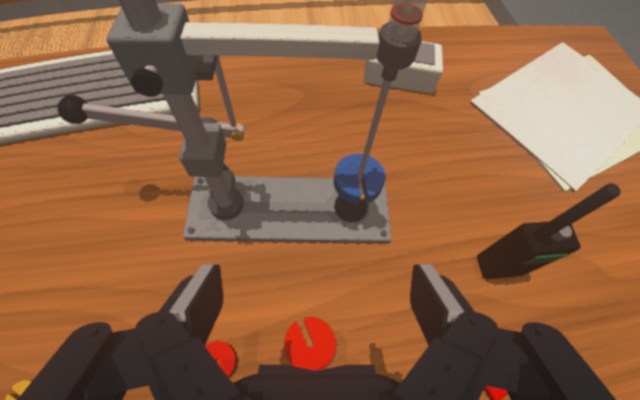

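Run:
```python
from h import *
c,s=np.load("w1.npy",allow_pickle=True)
t=np.load("top0.npy",allow_pickle=True).item();sc=np.load("scene0.npy",allow_pickle=True).item()
def near(nm,cc,ss,x,y,rad,z0,z1):
    W=world(cc,ss);m=(np.hypot(W[...,0]-x,W[...,1]-y)<rad)&(W[...,2]>z0)&(W[...,2]<z1)
    print(nm,m.sum(),np.round(np.nanmedian(W[m],0),4) if m.sum() else ""); return W[m]
for nm,cc,ss in [("w",c,s),("t",t,None),("s",sc,None)]:
    near(nm+" stem",cc,ss,.612,-.146,.025,.105,.23)
    near(nm+" ring",cc,ss,.612,-.146,.03,.248,.262)
    p=near(nm+" blue",cc,ss,.612,-.146,.04,.088,.097)
    if len(p): 
        ct,r=cv2.minEnclosingCircle(p[:,:2].astype(np.float32)[:,None]);print(np.round(ct,4),r*2000)
    near(nm+" ball",cc,ss,.683,.12,.04,.13,.17)
def ang(cc,ss,ctr,z,col):
    th=np.radians(np.arange(0,360,4));rs=np.linspace(.012,.025,8)
    G=np.array([[ctr[0]+r*np.cos(a),ctr[1]+r*np.sin(a),z] for a in th for r in rs])
    uv=project(cc,G,ss).astype(np.float32)
    im=cv2.remap(cc["color"],uv[:,0].reshape(-1,1),uv[:,1].reshape(-1,1),1).reshape(len(th),8,3).astype(float)
    v=(im[...,0]-im[...,1:].max(-1) if col=="r" else im[...,2]-im[...,0]).mean(1)
    o=np.argsort(v)[:12];print(col,[(int(np.degrees(th[k]).round()),int(v[k])) for k in o],"med",np.median(v))
ang(c,s,(.4545,-.0718),.0175,"r");ang(t,None,(.4553,-.0721),.0175,"r")
ang(c,s,(.612,-.146),.093,"b");ang(t,None,(.612,-.146),.093,"b")
a=cv2.cvtColor(c["color"],cv2.COLOR_RGB2BGR)
cv2.imwrite("pics/c3.png",np.hstack([cv2.resize(a[300:390,265:355],(400,400),interpolation=2),cv2.resize(a[140:220,320:400],(400,400),interpolation=2)]))
```

```text
w stem 712 [ 0.6096 -0.1444  0.1862]
w ring 1693 [ 0.6062 -0.135   0.2578]
w blue 1548 [ 0.6094 -0.1418  0.0921]
[ 0.6113 -0.1458] 56.55224993824959
w ball 1355 [0.6758 0.1222 0.1519]
t stem 33 [ 0.6098 -0.1441  0.1574]
t ring 128 [ 0.6096 -0.1326  0.2586]
t blue 336 [ 0.6111 -0.1444  0.092 ]
[ 0.6124 -0.1456] 56.762829422950745
t ball 202 [0.6783 0.1253 0.155 ]
s stem 101 [ 0.6131 -0.1432  0.17  ]
s ring 89 [ 0.6219 -0.134   0.258 ]
s blue 234 [ 0.6163 -0.1404  0.0938]
[ 0.6118 -0.1449] 59.68572944402695
s ball 244 [0.684  0.1273 0.1536]
r [(12, 71), (16, 71), (20, 72), (8, 83), (24, 95), (4, 122), (28, 137), (80, 146), (76, 150), (88, 150), (92, 150), (84, 151)] med 176.875
r [(12, 50), (16, 55), (20, 67), (8, 73), (24, 101), (4, 128), (28, 151), (0, 179), (32, 187), (356, 190), (352, 199), (36, 200)] med 205.25
b [(172, -41), (176, -25), (336, -21), (332, -17), (340, -14), (168, -10), (180, 1), (328, 6), (184, 13), (344, 14), (100, 24), (104, 25)] med 41.5625
b [(176, -103), (172, -69), (180, -61), (332, -14), (184, -10), (168, -10), (328, -9), (336, 8), (324, 31), (188, 50), (340, 51), (164, 55)] med 86.6875
```

View pics/c3.png

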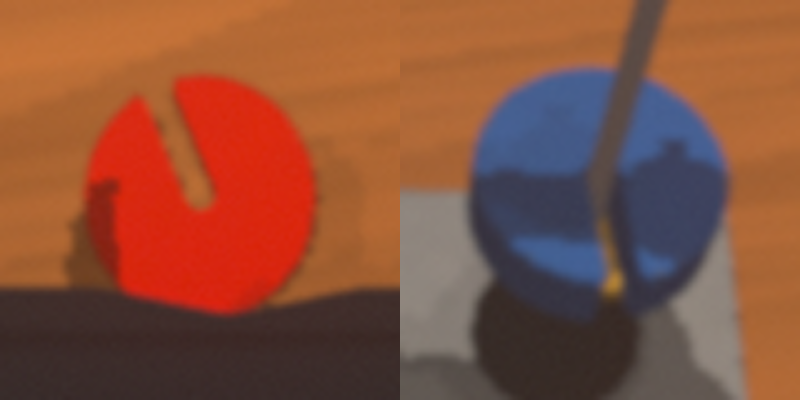

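The close crop confirms the 56 mm disc. Its slot points to 16°, centre (0.455, −0.072). Blue's slot points to about 175°, and the stem is at (0.6115, −0.1455). Slots are then about 21° off opposite, which is within tolerance, so I'll grip as it lies and insert along 16°.

>>> {"op": "step_arm", "data": {"rows": [[-3, -0.1, 2.7, 0], [-6, -0.2, 5.4, 0], [-9, -0.4, 8.1, 0], [-12, -0.5, 10.8, 0], [-15.1, -0.6, 13.6, 0]]}}

```text
clock: 11.28
tool_pos: [0.4473, -0.0684, 0.0678]
tool_rot: [2.83, -0.168, 1.151]
ft_force: [1.9, 1.3, 0.1]
opening: 0.0855
grip_force: 0.0
```

```bash
python3 -c "
from h import *
s,M=st();print(local(s,M,[.4459,-.0704,.0275]))
c=camera('wrist');save('pics/w2.png',c)"
```

```text
11.28 q [-0.457 -0.307  2.466  0.732  0.303  0.603] p [ 0.4473 -0.0684  0.0678] F [1.87 1.3  0.1 ] op 0.0855 gf 0.0
[[ 0.711 -0.132  0.69 ]
 [-0.071 -0.991 -0.117]
 [ 0.699  0.035 -0.714]] tilt 44.4 head -9.6
[-2.9   0.08  2.8 ]
```

View pics/w2.png

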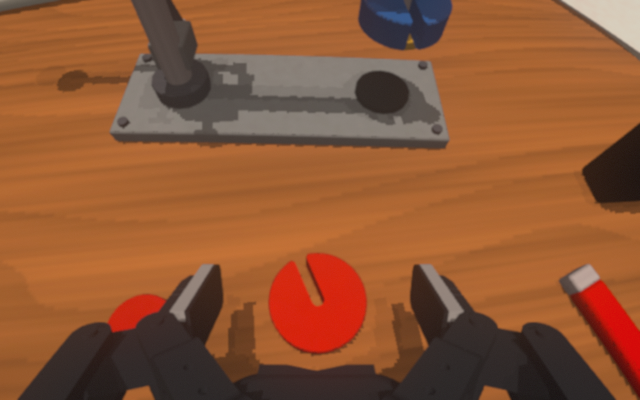

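>>> {"op": "step_arm", "data": {"rows": [[-0.6, 0, 0.6, 0], [-1.2, 0, 1.1, 0], [-1.8, 0, 1.7, 0], [-2.4, 0, 2.2, 0], [-2.9, 0.1, 2.8, 0]]}}

```text
clock: 11.75
tool_pos: [0.4491, -0.0708, 0.0323]
tool_rot: [2.828, -0.166, 1.159]
ft_force: [1.0, -0.3, 0.4]
opening: 0.0852
grip_force: 0.0
```

```bash
python3 -c "
from h import *
s,M=st();print(local(s,M,[.4459,-.0704,.0275]))"
```

```text
11.75 q [-0.468 -0.193  2.495  1.204  0.227  0.11 ] p [ 0.4491 -0.0708  0.0323] F [ 0.96 -0.35  0.38] op 0.0852 gf 0.0
[[ 0.708 -0.13   0.694]
 [-0.069 -0.991 -0.115]
 [ 0.703  0.033 -0.71 ]] tilt 44.7 head -9.4
[-0.57 -0.01  0.11]
```

>>> {"op": "step_arm", "data": {"rows": [[-0.3, 0, 0.1, 0], [-0.6, 0, 0.2, 0], [-0.6, 0, 0.2, 0]]}}

```text
clock: 12.0
tool_pos: [0.446, -0.0705, 0.0263]
tool_rot: [2.829, -0.166, 1.158]
ft_force: [0.2, 0.5, -1.0]
opening: 0.0855
grip_force: 0.0
```

```bash
python3 -c "
from h import *
s,M=st();print(local(s,M,[.4459,-.0704,.0265]))"
```

```text
12.0 q [-0.473 -0.182  2.505  1.289  0.225  0.019] p [ 0.446  -0.0705  0.0263] F [ 0.19  0.49 -1.01] op 0.0855 gf 0.0
[[ 0.708 -0.13   0.694]
 [-0.07  -0.991 -0.115]
 [ 0.702  0.033 -0.711]] tilt 44.7 head -9.4
[ 0.   -0.01 -0.02]
```

Now close on the disc.

>>> {"op": "step_arm", "data": {"rows": [[0, 0, 0, 0], [0, 0, 0, 0], [0, 0, 0, 0], [0, 0, 0, 0], [0, 0, 0, 0]], "grip": -0.2, "grip_force": 50}}

```text
clock: 12.42
tool_pos: [0.446, -0.0704, 0.0264]
tool_rot: [2.829, -0.166, 1.159]
ft_force: [-11.3, 3.2, 16.1]
opening: 0.0539
grip_force: 48.6
```

```bash
python3 -c "
from h import *
s,M=st()
c=camera('wrist');save('pics/w3.png',c)"
```

```text
12.42 q [-0.473 -0.183  2.505  1.289  0.224  0.019] p [ 0.446  -0.0704  0.0264] F [-11.34   3.17  16.07] op 0.0539 gf 48.6
[[ 0.708 -0.13   0.694]
 [-0.07  -0.991 -0.115]
 [ 0.703  0.033 -0.711]] tilt 44.7 head -9.4
```

View pics/w3.png

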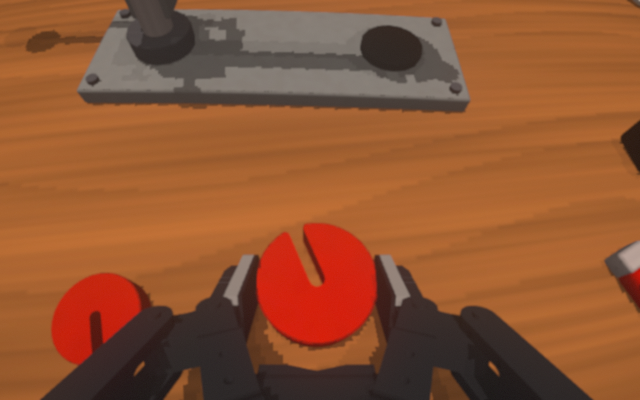

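>>> {"op": "step_arm", "data": {"rows": [[0.7, 0.03, -0.7, 0], [1.4, 0.07, -1.4, 0], [2.1, 0.1, -2.1, 0], [2.8, 0.13, -2.8, 0], [3.5, 0.16, -3.55, 0]]}}

```text
clock: 12.88
tool_pos: [0.4449, -0.0702, 0.0753]
tool_rot: [2.831, -0.166, 1.154]
ft_force: [1.2, 1.5, -4.5]
opening: 0.0536
grip_force: 55.6
```

>>> {"op": "step_arm", "data": {"rows": [[0.7, 0.03, -0.7, 0], [1.4, 0.07, -1.4, 0], [2.8, 0.13, -2.8, 0], [4.2, 0.2, -4.25, 0], [4.2, 0.2, -4.25, 0]]}}

```text
clock: 13.3
tool_pos: [0.4463, -0.071, 0.1387]
tool_rot: [2.826, -0.166, 1.16]
ft_force: [1.7, 0.0, -2.7]
opening: 0.0534
grip_force: 55.6
```

Run:
```python
from h import *
s,M=st()
c=camera('wrist');save('pics/w4.png',c);np.save("w4.npy",[c,s],allow_pickle=True)
W=world(c,s);hsv=cv2.cvtColor(c["color"],cv2.COLOR_RGB2HSV)
m=((hsv[...,0]<6)|(hsv[...,0]>174))&(hsv[...,1]>170)&(hsv[...,2]>60)
m&=(W[...,2]>.05)
p=W[m];A=np.c_[p[:,:2],np.ones(len(p))]
top=p[p[:,2]>np.percentile(p[:,2],30)]
cen=top.mean(0);u,sv,v=np.linalg.svd(top-cen);print("normal",v[2].round(3),sv.round(4))
ct,r=cv2.minEnclosingCircle(top[:,:2].astype(np.float32)[:,None]);print("ctr",np.round(ct,4),r*2000,cen.round(4))
print("rel TCP tool mm",(1000*M.T@(np.r_[ct,cen[2]]-s["tool_pos"])).round(1))
```

```text
13.3 q [-0.472 -0.467  2.388  0.453  0.507  0.899] p [ 0.4463 -0.071   0.1387] F [ 1.69  0.03 -2.71] op 0.0534 gf 55.6
[[ 0.707 -0.131  0.695]
 [-0.069 -0.991 -0.117]
 [ 0.704  0.035 -0.709]] tilt 44.8 head -9.6
normal [-0.082 -0.089 -0.993] [1.3144 1.2007 0.3546]
ctr [ 0.4391 -0.0906] 104.10911589860916 [ 0.4532 -0.0735  0.1302]
rel TCP tool mm [-9.7 20.1  3.3]
```

View pics/w4.png

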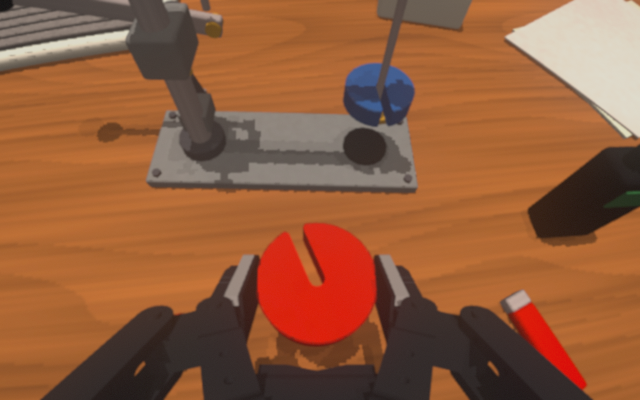

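```bash
cat >> h.py <<'E'
def onplane(c,s,uv,z):
    "world xy of pixels on plane z"
    p=cv2.undistortPoints(np.asarray(uv,float).reshape(-1,1,2),K(c),np.array(c["D"],float)).reshape(-1,2)
    T=pose(c,s);d=np.c_[p[:,0],-p[:,1],-np.ones(len(p))]@T[:3,:3].T
    return (T[:3,3]+d*((z-T[2,3])/d[:,2])[:,None])[:,:2]
def disc(c,s,z):
    from scipy.optimize import least_squares
    hsv=cv2.cvtColor(c["color"],cv2.COLOR_RGB2HSV)
    m=(((hsv[...,0]<6)|(hsv[...,0]>174))&(hsv[...,1]>170)&(hsv[...,2]>60)).astype(np.uint8)
    n,l,q,ce=cv2.connectedComponentsWithStats(m);i=l[300,290] or 1+np.argmax(q[1:,4])
    cn=max(cv2.findContours((l==i).astype(np.uint8),0,1)[0],key=cv2.contourArea)[:,0]
    P=onplane(c,s,cn,z)
    f=least_squares(lambda x:np.hypot(P[:,0]-x[0],P[:,1]-x[1])-x[2],[*P.mean(0),.028],loss="soft_l1",f_scale=.0003).x
    rs=np.hypot(*(P-f[:2]).T);Q=P[rs<.02]-f[:2]
    return f,np.degrees(np.arctan2(*Q.mean(0)[::-1])) if len(Q) else None,len(P)
E
python3 - <<'E'
from h import *
c,s=np.load("w4.npy",allow_pickle=True);M=R.from_rotvec(s["tool_rot"]).as_matrix()
for dz in (-.0064,-.0084,-.0104): 
    f,a,n=disc(c,s,s["tool_pos"][2]+dz);print(f.round(4),a,n)
z=s["tool_pos"][2]-.0084;f,a,n=disc(c,s,z)
print("rel",(np.r_[f[:2],z]-s["tool_pos"]).round(4))
W=world(c,s);m=(np.hypot(W[...,0]-.6115,W[...,1]+.1455)<.02)&(W[...,2]>.105)&(W[...,2]<.2);print("stem",m.sum(),np.median(W[m],0).round(4))
vv,uu=np.where(m)
for z in (.11,.13,.15):
    k=abs(W[m][:,2]-z)<.006
    if k.sum(): print(z,onplane(c,s,[[uu[k].mean(),vv[k].mean()]],np.median(W[m][k][:,2])).round(4),k.sum())
E
```

```text
[ 0.4543 -0.0725  0.0267] 20.85784313351366 449
[ 0.4548 -0.0727  0.0271] 20.699764776589994 449
[ 0.4553 -0.0728  0.0275] 21.03841840258153 449
rel [ 0.0085 -0.0017 -0.0084]
stem 678 [ 0.6097 -0.1446  0.1382]
0.11 [[ 0.6099 -0.145 ]] 99
0.13 [[ 0.6101 -0.1447]] 134
0.15 [[ 0.61   -0.1448]] 158
```

Run:
```python
from h import *
c,s=np.load("w4.npy",allow_pickle=True);z=s["tool_pos"][2]-.0084
f=np.array([.4549,-.0727])
pts=[]
for r in np.arange(.004,.027,.002):
    a=np.radians(np.arange(-40,81,.5));G=np.c_[f[0]+r*np.cos(a),f[1]+r*np.sin(a),np.full(len(a),z)]
    uv=project(c,G,s).astype(np.float32);im=cv2.remap(c["color"],uv[:,:1].copy(),uv[:,1:].copy(),1)[:,0].astype(float)
    w=np.clip(100-(im[:,0]-0*im[:,1])*0+im[:,1]*1.0-60,0,None); g=im[:,1]; b=(g>(g.min()+g.max())/2)
    k=G[b][:,:2];pts.append(k.mean(0));print(round(r*1e3),np.degrees(a[b]).min(),np.degrees(a[b]).max(),"w",((np.ptp(a[b]))*r*1e3).round(1),g.max())
pts=np.array(pts)[2:];d=np.polyfit(pts[:,0],pts[:,1],1);print("dir",np.degrees(np.arctan(d[0])),"offset of line from centre mm",1e3*(np.polyval(d,f[0])-f[1]))
```

```text
4 -5.0 77.5 w 5.8 107.0
6 1.5000000000000002 52.0 w 5.3 114.0
8 6.000000000000001 42.5 w 5.1 113.0
10 7.499999999999999 37.0 w 5.1 110.0
12 9.5 33.0 w 4.9 109.0
14 10.5 30.5 w 4.9 108.0
16 11.0 28.500000000000004 w 4.9 106.0
18 12.000000000000002 27.5 w 4.9 103.0
20 12.000000000000002 26.0 w 4.9 99.0
22 10.5 25.0 w 5.6 102.0
24 9.5 24.5 w 6.3 103.0
26 8.0 24.000000000000004 w 7.3 99.0
dir 13.074433038038622 offset of line from centre mm 1.7801268383817181
```

>>> {"op": "step_arm", "data": {"rows": [[1.2, 1.1, 1.4, 0], [3.0, 2.8, 3.7, 0], [5.2, 4.8, 6.2, 0], [6.9, 6.4, 8.3, 0], [7.7, 7.1, 9.2, 0]]}}

```text
clock: 13.77
tool_pos: [0.5561, -0.1588, 0.1231]
tool_rot: [2.832, -0.169, 1.152]
ft_force: [0.5, 0.8, -4.4]
opening: 0.0535
grip_force: 55.7
```

>>> {"op": "step_arm", "data": {"rows": [[0, 0, 0, 0], [0, 0, 0, 0]]}}

```text
clock: 13.93
tool_pos: [0.5539, -0.1565, 0.1231]
tool_rot: [2.834, -0.168, 1.151]
ft_force: [-0.7, -0.1, -4.1]
opening: 0.0539
grip_force: 55.7
```

Run:
```python
from h import *
s,M=st();c=camera('wrist');save('pics/w5.png',c);np.save("w5.npy",[c,s],allow_pickle=True)
z=s["tool_pos"][2]-.0084
f,a,n=disc(c,s,z);print("disc",f.round(4),(f[:2]-s["tool_pos"][:2]).round(4))
W=world(c,s);m=(np.hypot(W[...,0]-.612,W[...,1]+.146)<.02)&(W[...,2]>.105)&(W[...,2]<.235);print("stem",m.sum())
vv,uu=np.where(m);V=W[m]
for z in np.arange(.11,.23,.02):
    k=abs(V[:,2]-z)<.007
    if k.sum()>5: print(z.round(2),V[k].mean(0).round(4),"uv",uu[k].mean().round(1),vv[k].mean().round(1),k.sum())
print("cam",pose(c,s)[:3,3].round(4))
```

```text
13.93 q [-0.548 -0.091  2.16   0.688  0.425  0.601] p [ 0.5539 -0.1565  0.1231] F [-0.7  -0.11 -4.11] op 0.0539 gf 55.7
[[ 0.712 -0.131  0.69 ]
 [-0.072 -0.991 -0.114]
 [ 0.698  0.032 -0.715]] tilt 44.4 head -9.4
disc [ 0.562  -0.1583  0.0269] [ 0.0082 -0.0017]
stem 3496
0.11 [ 0.6095 -0.1459  0.1111] uv 281.0 194.7 128
0.13 [ 0.6096 -0.1458  0.1305] uv 278.4 174.6 202
0.15 [ 0.6097 -0.1458  0.1503] uv 274.8 148.7 293
0.17 [ 0.6098 -0.1457  0.1703] uv 270.3 115.0 446
0.19 [ 0.6098 -0.1456  0.1903] uv 264.1 69.8 702
0.21 [ 0.6097 -0.1457  0.2079] uv 257.3 16.3 770
cam [ 0.5274 -0.1485  0.2605]
```

View pics/w5.png

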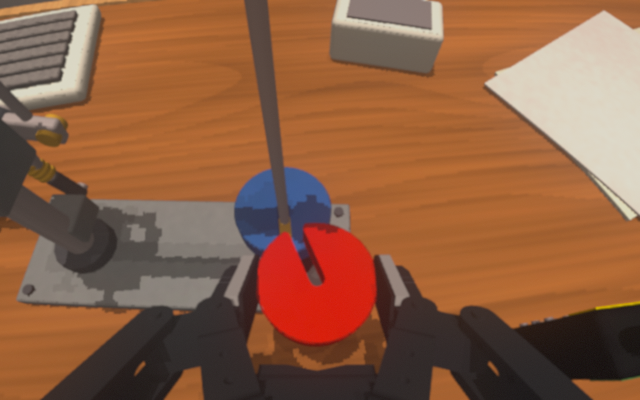

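>>> {"op": "step_arm", "data": {"rows": [[0.23, 0.09, -0.2, 0], [0.77, -0.22, 0.31, 0], [1.3, -0.52, 0.82, 0], [1.84, -0.83, 1.33, 0], [2.37, -1.14, 1.84, 0]]}}

```text
clock: 14.4
tool_pos: [0.5864, -0.1485, 0.1291]
tool_rot: [2.83, -0.166, 1.156]
ft_force: [-0.7, -0.4, -5.0]
opening: 0.0539
grip_force: 55.7
```

Run:
```python
from h import *
s,M=st();c=camera('wrist');save('pics/w6.png',c);np.save("w6.npy",[c,s],allow_pickle=True)
d=np.array([.6122,-.1457])-s["tool_pos"][:2]-[.0084,-.0017];print("to go",d.round(4),"along",d@[.966,.259],"lat",d@[-.259,.966], local(s,M,s["tool_pos"]+np.r_[d,0]))
W=world(c,s);m=(np.hypot(W[...,0]-.612,W[...,1]+.146)<.02)&(W[...,2]>.12)&(W[...,2]<.235);print("stem",W[m].mean(0))
```

```text
14.4 q [-0.487 -0.038  2.098  0.615  0.396  0.712] p [ 0.5864 -0.1485  0.1291] F [-0.7  -0.38 -4.99] op 0.0539 gf 55.7
[[ 0.709 -0.13   0.693]
 [-0.07  -0.991 -0.115]
 [ 0.702  0.033 -0.712]] tilt 44.6 head -9.4
to go [0.0174 0.0045] along 0.0179998868144251 lat -0.00013477192214543797 [ 1.2  -0.68  1.15]
stem [ 0.60852587 -0.14542544  0.19556354]
```

View pics/w6.png

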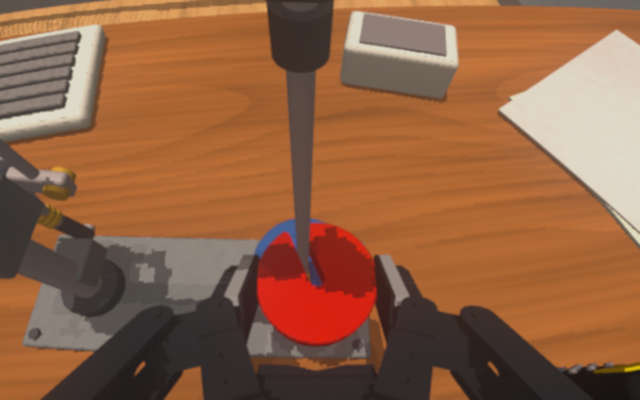

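Stem at pixel (300,250) is in the slot's mouth, on its line. I'll slide home the remaining ~18 mm.

>>> {"op": "step_arm", "data": {"rows": [[0.3, -0.17, 0.29, 0], [0.6, -0.34, 0.57, 0], [0.85, -0.48, 0.81, 0], [1.05, -0.6, 1.0, 0], [1.15, -0.65, 1.1, 0]]}}

```text
clock: 14.87
tool_pos: [0.6025, -0.1446, 0.1286]
tool_rot: [2.831, -0.166, 1.155]
ft_force: [0.2, 0.4, -3.9]
opening: 0.0538
grip_force: 55.7
```

>>> {"op": "step_arm", "data": {"rows": [[0, 0, 0, 0], [0, 0, 0, 0]]}}

```text
clock: 15.03
tool_pos: [0.6021, -0.1447, 0.1286]
tool_rot: [2.831, -0.166, 1.155]
ft_force: [-0.2, -0.2, -4.7]
opening: 0.0534
grip_force: 55.7
```

Run:
```python
from h import *
s,M=st();c=camera('wrist');save('pics/w7.png',c)
d=np.array([.6122,-.1457])-s["tool_pos"][:2]-[.0084,-.0017];print("along",d@[.966,.259],"lat",d@[-.259,.966])
W=world(c,s);V=W[(np.hypot(W[...,0]-.612,W[...,1]+.146)<.02)&(W[...,2]>.12)&(W[...,2]<.235)]
for z in (.13,.15,.17,.2,.22): k=abs(V[:,2]-z)<.007;print(z,V[k].mean(0).round(4),k.sum())
```

```text
15.03 q [-0.46  -0.006  2.068  0.58   0.382  0.763] p [ 0.6021 -0.1447  0.1286] F [-0.18 -0.23 -4.69] op 0.0534 gf 55.7
[[ 0.71  -0.13   0.692]
 [-0.07  -0.991 -0.115]
 [ 0.701  0.033 -0.713]] tilt 44.6 head -9.4
along 0.0018098037008636907 lat 0.0002143456821534003
0.13 [ 0.6099 -0.1451  0.1301] 108
0.15 [ 0.6096 -0.1451  0.1504] 171
0.17 [ 0.6096 -0.1451  0.1704] 284
0.2 [ 0.6097 -0.145   0.2006] 744
0.22 [ 0.6092 -0.1449  0.22  ] 1255
```

>>> {"op": "step_arm", "data": {"rows": [[0.07, -0.04, 0.06, 0], [0.13, -0.08, 0.13, 0], [0.13, -0.08, 0.13, 0]]}}

```text
clock: 15.33
tool_pos: [0.6041, -0.1441, 0.1286]
tool_rot: [2.831, -0.166, 1.155]
ft_force: [-2.4, 0.4, -4.9]
opening: 0.0535
grip_force: 55.8
```

>>> {"op": "step_arm", "data": {"rows": [[0.03, -0.02, 0.03, 0], [0.07, -0.04, 0.06, 0], [0.07, -0.04, 0.06, 0]]}}

```text
clock: 15.58
tool_pos: [0.605, -0.1439, 0.1286]
tool_rot: [2.831, -0.166, 1.155]
ft_force: [-3.7, -0.1, -4.9]
opening: 0.0539
grip_force: 55.9
```

>>> {"op": "step_arm", "data": {"rows": [[-0.13, 0.08, -0.13, 0], [-0.24, 0.07, -0.02, 0], [-0.34, 0.07, 0.08, 0], [-0.45, 0.06, 0.19, 0], [-0.55, 0.06, 0.3, 0]]}}

```text
clock: 16.0
tool_pos: [0.6032, -0.1444, 0.1226]
tool_rot: [2.83, -0.166, 1.155]
ft_force: [-0.4, 0.2, -4.1]
opening: 0.0536
grip_force: 55.7
```

>>> {"op": "step_arm", "data": {"rows": [[-0.1, 0, 0.1, 0], [-0.2, 0, 0.2, 0], [-0.3, -0.01, 0.3, 0], [-0.4, -0.02, 0.4, 0], [-0.5, -0.02, 0.5, 0]]}}

```text
clock: 16.42
tool_pos: [0.6031, -0.1445, 0.1155]
tool_rot: [2.83, -0.166, 1.155]
ft_force: [0.5, 0.3, -3.3]
opening: 0.0536
grip_force: 55.7
```

>>> {"op": "step_arm", "data": {"rows": [[-0.1, 0, 0.1, 0], [-0.2, 0, 0.2, 0], [-0.3, -0.01, 0.3, 0], [-0.4, -0.02, 0.4, 0], [-0.5, -0.02, 0.5, 0]]}}

```text
clock: 16.83
tool_pos: [0.6031, -0.1445, 0.1085]
tool_rot: [2.83, -0.166, 1.156]
ft_force: [-1.2, 0.5, -2.4]
opening: 0.0532
grip_force: 55.8
```

>>> {"op": "step_arm", "data": {"rows": [[-0.11, 0, 0.11, 0], [-0.22, -0.01, 0.22, 0], [-0.33, -0.01, 0.33, 0], [-0.45, -0.02, 0.46, 0], [-0.57, -0.02, 0.58, 0]]}}

```text
clock: 17.25
tool_pos: [0.6031, -0.1446, 0.1004]
tool_rot: [2.83, -0.166, 1.156]
ft_force: [-0.5, 1.0, -1.0]
opening: 0.0536
grip_force: 56.0
```

>>> {"op": "step_arm", "data": {"rows": [[0, 0, 0, 0]]}}

```text
clock: 17.33
tool_pos: [0.603, -0.1445, 0.1]
tool_rot: [2.831, -0.166, 1.155]
ft_force: [-0.2, 0.8, -2.0]
opening: 0.0537
grip_force: 55.9
```

>>> {"op": "step_arm", "data": {"rows": [[0, 0, 0, 0]]}}

```text
clock: 17.42
tool_pos: [0.6031, -0.1446, 0.1004]
tool_rot: [2.831, -0.166, 1.155]
ft_force: [-0.7, 2.0, -0.7]
opening: 0.0537
grip_force: 55.9
```

>>> {"op": "step_arm", "data": {"rows": [[0, 0, 0, 0]]}}

```text
clock: 17.5
tool_pos: [0.6031, -0.1446, 0.1005]
tool_rot: [2.83, -0.166, 1.156]
ft_force: [-0.3, 2.0, -1.3]
opening: 0.0536
grip_force: 55.9
```

>>> {"op": "step_arm", "data": {"rows": [[0, 0, 0, 0]]}}

```text
clock: 17.58
tool_pos: [0.6031, -0.1446, 0.1006]
tool_rot: [2.83, -0.166, 1.156]
ft_force: [-0.5, 0.7, -0.3]
opening: 0.0539
grip_force: 55.9
```

>>> {"op": "step_arm", "data": {"rows": [[0, 0, 0, 0]]}}

```text
clock: 17.67
tool_pos: [0.6031, -0.1446, 0.1005]
tool_rot: [2.83, -0.166, 1.156]
ft_force: [0.0, -0.1, -0.8]
opening: 0.0537
grip_force: 55.9
```

>>> {"op": "step_arm", "data": {"rows": [[0, 0, 0, 0]]}}

```text
clock: 17.75
tool_pos: [0.6031, -0.1445, 0.1005]
tool_rot: [2.83, -0.166, 1.155]
ft_force: [0.5, 0.6, -1.6]
opening: 0.0538
grip_force: 55.9
```

>>> {"op": "step_arm", "data": {"rows": [[-0.11, 0, 0.11, 0], [-0.22, -0.01, 0.22, 0], [-0.33, -0.01, 0.33, 0], [-0.43, -0.02, 0.44, 0], [-0.53, -0.02, 0.54, 0]]}}

```text
clock: 18.17
tool_pos: [0.6031, -0.1446, 0.0927]
tool_rot: [2.83, -0.166, 1.155]
ft_force: [1.8, 1.0, 0.8]
opening: 0.0535
grip_force: 56.1
```

>>> {"op": "step_arm", "data": {"rows": [[0, 0, 0, 0]]}}

```text
clock: 18.25
tool_pos: [0.603, -0.1446, 0.0925]
tool_rot: [2.831, -0.166, 1.155]
ft_force: [0.7, 1.3, -1.2]
opening: 0.0537
grip_force: 56.0
```

>>> {"op": "step_arm", "data": {"rows": [[0, 0, 0, 0]]}}

```text
clock: 18.33
tool_pos: [0.6031, -0.1446, 0.0928]
tool_rot: [2.831, -0.166, 1.155]
ft_force: [-0.4, 1.4, 0.9]
opening: 0.0537
grip_force: 56.0
```

>>> {"op": "step_arm", "data": {"rows": [[0, 0, 0, 0]]}}

```text
clock: 18.42
tool_pos: [0.6031, -0.1446, 0.0929]
tool_rot: [2.83, -0.166, 1.156]
ft_force: [-0.7, 0.2, 0.3]
opening: 0.0538
grip_force: 56.0
```

>>> {"op": "step_arm", "data": {"rows": [[0, 0, 0, 0]]}}

```text
clock: 18.5
tool_pos: [0.6031, -0.1446, 0.093]
tool_rot: [2.83, -0.166, 1.156]
ft_force: [-0.9, 1.2, 0.3]
opening: 0.0536
grip_force: 56.0
```

>>> {"op": "step_arm", "data": {"rows": [[0, 0, 0, 0]]}}

```text
clock: 18.58
tool_pos: [0.6031, -0.1446, 0.093]
tool_rot: [2.83, -0.166, 1.156]
ft_force: [-0.8, 1.9, 0.8]
opening: 0.0535
grip_force: 56.0
```

>>> {"op": "step_arm", "data": {"rows": [[0, 0, 0, 0]]}}

```text
clock: 18.67
tool_pos: [0.6031, -0.1446, 0.0929]
tool_rot: [2.83, -0.166, 1.156]
ft_force: [-0.2, 0.7, -0.2]
opening: 0.0541
grip_force: 56.0
```

Run:
```python
from h import *
s,M=st();z=[]
for i in range(8):
    c=camera('wrist');z.append(sense()["ft_force"])
print(np.mean(z,0).round(2),np.std(z,0).round(2))
W=world(c,s);V=W[(np.hypot(W[...,0]-.612,W[...,1]+.146)<.02)&(W[...,2]>.12)&(W[...,2]<.235)]
for q in (.13,.15,.17,.2): k=abs(V[:,2]-q)<.007;print(q,V[k].mean(0).round(4),k.sum())
```

```text
18.67 q [-0.459  0.054  2.096  0.73   0.311  0.606] p [ 0.6031 -0.1446  0.0929] F [-0.18  0.73 -0.18] op 0.0541 gf 56.0
[[ 0.71  -0.13   0.692]
 [-0.07  -0.991 -0.115]
 [ 0.701  0.033 -0.712]] tilt 44.6 head -9.4
[0.01 0.94 0.15] [0.32 0.31 0.43]
0.13 [ 0.6098 -0.1453  0.1303] 259
0.15 [ 0.6098 -0.1452  0.1506] 453
0.17 [ 0.6098 -0.1451  0.1706] 896
0.2 [nan nan nan] 0<stdin>:7: RuntimeWarning: Mean of empty slice.
  ret = um.true_divide(
```

>>> {"op": "step_arm", "data": {"rows": [[0, 0, 0, 0], [0, 0, 0, 0]], "grip_force": 20}}

```text
clock: 19.23
tool_pos: [0.6031, -0.1446, 0.0929]
tool_rot: [2.831, -0.166, 1.155]
ft_force: [-0.4, 0.8, -0.2]
opening: 0.0538
grip_force: 56.0
```

>>> {"op": "step_arm", "data": {"rows": [[0, 0, 0, 0], [0, 0, 0, 0]], "grip": 0.3}}

```text
clock: 19.4
tool_pos: [0.6031, -0.1446, 0.0929]
tool_rot: [2.83, -0.166, 1.155]
ft_force: [0.7, 1.0, -0.1]
opening: 0.0557
grip_force: 5.9
```

>>> {"op": "step_arm", "data": {"rows": [[0, 0, 0, 0], [0, 0, 0, 0]], "grip": 0.4}}

```text
clock: 19.57
tool_pos: [0.603, -0.1446, 0.0928]
tool_rot: [2.83, -0.166, 1.155]
ft_force: [0.5, 0.4, 0.5]
opening: 0.0597
grip_force: 0.0
```

>>> {"op": "step_arm", "data": {"rows": [[0, 0, 0, 0], [0, 0, 0, 0]], "grip": 0.6}}

```text
clock: 19.73
tool_pos: [0.603, -0.1446, 0.0929]
tool_rot: [2.83, -0.166, 1.155]
ft_force: [-0.0, -0.1, -0.5]
opening: 0.0682
grip_force: 0.0
```

Run:
```python
from h import *
s,M=st();c=camera('wrist');save('pics/w8.png',c);np.save("w8.npy",[c,s],allow_pickle=True)
for z in (.0835,.0845): print(disc(c,s,z))
W=world(c,s);hsv=cv2.cvtColor(c["color"],cv2.COLOR_RGB2HSV)
V=W[(np.hypot(W[...,0]-.612,W[...,1]+.146)<.02)&(W[...,2]>.1)&(W[...,2]<.235)];print("stem",V.mean(0))
m=((hsv[...,0]<6)|(hsv[...,0]>174))&(hsv[...,1]>170)&(np.hypot(W[...,0]-.612,W[...,1]+.146)<.026)&(W[...,2]>.07)
p=W[m];A=np.c_[p[:,:2]-p[:,:2].mean(0),np.ones(len(p))];print("plane",np.linalg.lstsq(A,p[:,2],rcond=None)[0],len(p))
```

```text
19.73 q [-0.459  0.055  2.096  0.73   0.311  0.606] p [ 0.603  -0.1446  0.0929] F [-0.01 -0.08 -0.53] op 0.0682 gf 0.0
[[ 0.71  -0.13   0.692]
 [-0.07  -0.991 -0.115]
 [ 0.701  0.033 -0.712]] tilt 44.6 head -9.4
(array([ 0.6112675 , -0.14584719,  0.02682094]), np.float64(-0.6071550793697119), 422)
(array([ 0.61102694, -0.14578247,  0.02663774]), np.float64(-1.4170040866915163), 422)
stem [ 0.60976962 -0.14502918  0.16662044]
plane [-0.00692837 -0.00106739  0.08535724] 8945
```

Released, and the disc lies flat and home with the force unchanged. Now I'll retreat straight back and locate the ball.

>>> {"op": "step_arm", "data": {"rows": [[-0.7, 0, -0.7, 0], [-1.4, 0, -1.4, 0], [-2.8, 0, -2.8, 0], [-4.9, 0, -4.85, 0], [-7.0, 0, -6.9, 0]]}}

```text
clock: 20.2
tool_pos: [0.5039, -0.131, 0.0923]
tool_rot: [2.831, -0.166, 1.155]
ft_force: [-1.3, -0.3, 0.5]
opening: 0.0683
grip_force: 0.0
```

Run:
```python
from h import *
from scipy.optimize import least_squares
s,M=st();c=camera('wrist');np.save("w9.npy",[c,s],allow_pickle=True)
print(disc(c,s,.0845))
t=camera("top");sc=camera("scene")
w1=np.load("w1.npy",allow_pickle=True)
for nm,cc,ss in [("w1",*w1),("t",t,None),("s",sc,None)]:
    W=world(cc,ss);V=W[(np.hypot(W[...,0]-.682,W[...,1]-.128)<.022)&(W[...,2]>.138)&(W[...,2]<.175)]
    f=least_squares(lambda x:np.linalg.norm(V-x,axis=1)-.014,V.mean(0)-[0,0,.008],loss="soft_l1",f_scale=.001).x;print(nm,f.round(4),len(V))
W=world(t)
m=(np.hypot(W[...,0]-.612,W[...,1]+.146)<.028)&(W[...,2]>.075)&(W[...,2]<.09);print("red top",m.sum(),W[m].mean(0))
print(local(s,M,[.53,.12,.33]))
```

```text
20.2 q [-0.563 -0.168  2.304  0.818  0.383  0.452] p [ 0.5039 -0.131   0.0923] F [-1.33 -0.26  0.47] op 0.0683 gf 0.0
[[ 0.71  -0.13   0.692]
 [-0.07  -0.991 -0.114]
 [ 0.701  0.033 -0.713]] tilt 44.5 head -9.4
(array([ 0.60460655, -0.14641211,  0.02728655]), np.float64(5.432984472063408), 388)
w1 [0.6833 0.1323 0.1497] 937
t [0.6831 0.1328 0.1503] 146
s [0.6832 0.1334 0.1521] 169
red top 370 [ 0.60932368 -0.14529288  0.08466472]
[ 16.75 -24.44 -17.99]
```

Run:
```python
from h import *
c,s=np.load("w9.npy",allow_pickle=True)
t=camera("top")
for cc,ss in [(c,s),(t,None)]:
    W=world(cc,ss);hsv=cv2.cvtColor(cc["color"],cv2.COLOR_RGB2HSV)
    near=np.hypot(W[...,0]-.612,W[...,1]+.146)<.04
    red=((hsv[...,0]<6)|(hsv[...,0]>174))&(hsv[...,1]>150)
    zt=np.percentile(W[near&red][:,2],80);p=W[near&red&(abs(W[...,2]-zt)<.003)]
    ct,r=cv2.minEnclosingCircle(p[:,:2].astype(np.float32)[:,None]);print(zt.round(4),len(p),np.round(ct,4),r*2000)
    V=W[(np.hypot(W[...,0]-.612,W[...,1]+.146)<.012)&(W[...,2]>.1)&(W[...,2]<.2)];print("stem",np.median(V,0).round(4),len(V))
```

```text
0.0856 4701 [ 0.6112 -0.1461] 56.57573416829109
stem [ 0.6096 -0.1452  0.1298] 1161
0.0867 243 [ 0.6118 -0.1463] 56.18712306022644
stem [ 0.6103 -0.1442  0.1471] 28
```

>>> {"op": "step_arm", "data": {"rows": [[1.7, -2.8, -2.1, 0], [3.4, -5.6, -4.3, 0], [5.0, -8.4, -6.4, 0], [6.7, -11.1, -8.5, 0], [8.4, -13.9, -10.6, 0]], "grip": -1}}

```text
clock: 20.82
tool_pos: [0.5094, -0.0324, 0.1803]
tool_rot: [2.833, -0.164, 1.153]
ft_force: [-0.6, -0.2, -1.4]
opening: 0.0076
grip_force: 0.0
```

>>> {"op": "step_arm", "data": {"rows": [[1.7, -2.8, -2.1, 0], [3.4, -5.6, -4.3, 0], [5.0, -8.4, -6.4, 0], [5.0, -8.4, -6.4, 0]]}}

```text
clock: 21.15
tool_pos: [0.5129, 0.0595, 0.2642]
tool_rot: [2.833, -0.157, 1.167]
ft_force: [0.5, 0.6, 2.4]
opening: -0.0004
grip_force: 0.0
```

Run:
```python
from h import *
s,M=st();print(local(s,M,[.674,.134,.27]),local(s,M,[.674,.134,.20]))
```

```text
21.15 q [ 0.047 -0.383  2.072 -0.22   0.691  1.842] p [0.5129 0.0595 0.2642] F [0.52 0.57 2.43] op -0.0004 gf 0.0
[[ 0.706 -0.122  0.698]
 [-0.067 -0.992 -0.107]
 [ 0.705  0.029 -0.708]] tilt 44.9 head -8.7
[11.28 -9.35 10.04] [ 6.35 -9.55 14.99]
```

>>> {"op": "step_arm", "data": {"rows": [[0.8, -3.6, 0.5, 0], [2.5, -6.5, 2, 0], [5.4, -8.5, 4.5, 0], [8.3, -9.3, 7.3, 0], [11.3, -9.35, 10.0, 0]]}}

```text
clock: 21.57
tool_pos: [0.6748, 0.1306, 0.2613]
tool_rot: [2.836, -0.158, 1.153]
ft_force: [0.2, -0.3, -0.4]
opening: 0.0004
grip_force: 0.0
```

>>> {"op": "step_arm", "data": {"rows": [[0, 0, 0, 0], [0, 0, 0, 0]]}}

```text
clock: 21.73
tool_pos: [0.6742, 0.1279, 0.26]
tool_rot: [2.836, -0.162, 1.149]
ft_force: [-0.6, -0.5, 0.4]
opening: -0.0003
grip_force: 0.0
```

Run:
```python
from h import *
s,M=st();print(local(s,M,[.674,.134,.20]))
c=camera("wrist");W=world(c,s)
z=c["range_z"];T=np.array(c["T_tool_cam"])
# fingertip in tool frame: closest points near tool axis
Q=(W-s["tool_pos"])@M;m=(abs(Q[...,1])<.03)&(abs(Q[...,0])<.02)&(Q[...,2]>-.02)&(Q[...,2]<.05)
q=Q[m]*1000;print(m.sum(),np.percentile(q,[1,50,99],axis=0).round(1))
V=W[(np.hypot(W[...,0]-.6833,W[...,1]-.1328)<.03)&(W[...,2]>.13)&(W[...,2]<.175)];print("ball top",V.mean(0),V.max(0),len(V))
```

```text
21.73 q [ 0.175  0.028  1.735 -0.38   0.67   2.073] p [0.6742 0.1279 0.26  ] F [-0.57 -0.48  0.38] op -0.0003 gf 0.0
[[ 0.714 -0.127  0.689]
 [-0.069 -0.991 -0.112]
 [ 0.697  0.032 -0.716]] tilt 44.3 head -9.2
[-4.24 -0.79  4.21]
3355 [[ -9.8 -19.1 -19.9]
 [  9.7  -0.2  -4.9]
 [ 13.   18.9  19.5]]<stdin>:8: RuntimeWarning: Mean of empty slice.
  ret = um.true_divide(
Traceback (most recent call last):
ValueError: zero-size array to reduction operation maximum which has no identity
```

>>> {"op": "step_arm", "data": {"rows": [[-1, -0.3, 1, 0], [-2.1, -0.6, 2.1, 0], [-3.2, -0.8, 3.2, 0], [-4.2, -0.8, 4.2, 0], [-4.2, -0.8, 4.2, 0]]}}

```text
clock: 22.2
tool_pos: [0.671, 0.1341, 0.1997]
tool_rot: [2.836, -0.161, 1.148]
ft_force: [-0.5, -0.2, -0.3]
opening: 0.0004
grip_force: 0.0
```

>>> {"op": "step_arm", "data": {"rows": [[-0.3, 0, 0.3, 0], [-0.6, -0.03, 0.6, 0], [-0.9, -0.04, 0.9, 0], [-1.2, -0.05, 1.2, 0], [-1.5, -0.07, 1.5, 0]]}}

```text
clock: 22.62
tool_pos: [0.6735, 0.1348, 0.1833]
tool_rot: [2.834, -0.162, 1.16]
ft_force: [-1.7, 4.4, 12.8]
opening: -0.0001
grip_force: 6.5
```

>>> {"op": "step_arm", "data": {"rows": [[-0.3, 0, 0.3, 0], [-0.6, -0.03, 0.6, 0], [-0.9, -0.04, 0.9, 0], [-1.2, -0.05, 1.2, 0], [-1.5, -0.07, 1.5, 0]]}}

```text
clock: 23.03
tool_pos: [0.6734, 0.1349, 0.1619]
tool_rot: [2.834, -0.162, 1.16]
ft_force: [1.0, 5.4, 7.1]
opening: -0.0002
grip_force: 3.5
```

Run:
```python
from h import *
s,M=st();print(local(s,M,[.674,.134,.138]))
```

```text
23.03 q [ 0.189  0.123  1.852 -0.543  0.479  2.271] p [0.6734 0.1349 0.1619] F [0.97 5.37 7.13] op -0.0002 gf 3.5
[[ 0.709 -0.126  0.694]
 [-0.069 -0.992 -0.11 ]
 [ 0.702  0.03  -0.712]] tilt 44.6 head -9.0
[-1.63  0.01  1.75]
```

>>> {"op": "step_arm", "data": {"rows": [[-0.3, 0, 0.3, 0], [-0.6, 0, 0.6, 0], [-0.9, 0, 0.95, 0], [-1.2, 0, 1.25, 0], [-1.45, 0, 1.5, 0]]}}

```text
clock: 23.45
tool_pos: [0.6722, 0.1333, 0.1384]
tool_rot: [2.835, -0.163, 1.152]
ft_force: [-0.2, 0.6, -0.6]
opening: -0.0002
grip_force: 0.0
```

>>> {"op": "step_arm", "data": {"rows": [[0, 0, 0, 0], [0, 0, 0, 0]]}}

```text
clock: 23.62
tool_pos: [0.6722, 0.1333, 0.1386]
tool_rot: [2.835, -0.162, 1.151]
ft_force: [-1.0, 0.4, 0.2]
opening: -0.0002
grip_force: 0.0
```

Contact is lost, so the lever has most likely snapped over. I'll withdraw and check.

>>> {"op": "step_arm", "data": {"rows": [[1, 0, -1, 0], [2.2, 0.1, -2.2, 0], [4, 0.2, -4, 0], [6, 0.3, -6, 0], [8, 0.4, -8, 0]]}}

```text
clock: 24.03
tool_pos: [0.6733, 0.1329, 0.2535]
tool_rot: [2.835, -0.162, 1.152]
ft_force: [1.2, -0.8, 0.2]
opening: 0.0
grip_force: 0.0
```

>>> {"op": "step_arm", "data": {"rows": [[-2, 0, -2, 0], [-4, 0, -4, 0], [-6, 0, -6, 0], [-8, 0, -8, 0], [-8, 0, -8, 0]]}}

```text
clock: 24.45
tool_pos: [0.5581, 0.1478, 0.2538]
tool_rot: [2.835, -0.162, 1.154]
ft_force: [0.7, -0.6, 1.0]
opening: -0.0
grip_force: 0.0
```

Run:
```python
from h import *
s,M=st()
for n in ("top","scene"):
    c=camera(n);W=world(c);hsv=cv2.cvtColor(c["color"],cv2.COLOR_RGB2HSV)
    V=W[(np.hypot(W[...,0]-.6833,W[...,1]-.1328)<.02)&(W[...,2]>.06)];print(n,"ball zmax",np.percentile(V[:,2],[50,98]).round(4),len(V))
    red=((hsv[...,0]<6)|(hsv[...,0]>174))&(hsv[...,1]>150)&(np.hypot(W[...,0]-.612,W[...,1]+.146)<.04)&(W[...,2]>.08)
    zt=np.percentile(W[red][:,2],80);p=W[red&(abs(W[...,2]-zt)<.004)]
    ct,r=cv2.minEnclosingCircle(p[:,:2].astype(np.float32)[:,None]);print("red",zt.round(4),np.round(ct,4),r*2000)
```

```text
24.45 q [ 0.278 -0.186  1.947 -0.471  0.711  2.217] p [0.5581 0.1478 0.2538] F [ 0.69 -0.58  1.01] op -0.0 gf 0.0
[[ 0.712 -0.126  0.691]
 [-0.069 -0.992 -0.11 ]
 [ 0.699  0.031 -0.714]] tilt 44.4 head -9.1
top ball zmax [0.1074 0.1141] 119
red 0.1012 [ 0.6121 -0.1451] 56.10866844654083
scene ball zmax [0.1088 0.1142] 155
red 0.1021 [ 0.6147 -0.1438] 58.707572519779205
```

>>> {"op": "step_arm", "data": {"rows": [[0, 0, 0, 0], [0, 0, 0, 0], [0, 0, 0, 0], [0, 0, 0, 0], [0, 0, 0, 0]]}}

```text
clock: 24.97
tool_pos: [0.5617, 0.1472, 0.2532]
tool_rot: [2.834, -0.163, 1.152]
ft_force: [0.7, 0.3, 0.7]
opening: 0.0001
grip_force: 0.0
```

>>> {"op": "step_arm", "data": {"rows": [[0, 0, 0, 0], [0, 0, 0, 0], [0, 0, 0, 0], [0, 0, 0, 0], [0, 0, 0, 0]]}}

```text
clock: 25.38
tool_pos: [0.5614, 0.1473, 0.2536]
tool_rot: [2.834, -0.162, 1.153]
ft_force: [0.1, -0.5, -0.4]
opening: -0.0003
grip_force: 0.0
```

>>> {"op": "step_arm", "data": {"rows": [[0, 0, 0, 0], [0, 0, 0, 0], [0, 0, 0, 0], [0, 0, 0, 0], [0, 0, 0, 0]]}}

```text
clock: 25.8
tool_pos: [0.5614, 0.1474, 0.2536]
tool_rot: [2.835, -0.162, 1.153]
ft_force: [0.3, -0.0, -0.2]
opening: -0.0
grip_force: 0.0
```

```bash
python3 -c "
from rig import finish_job
print(finish_job())"
```

```text
the job is handed in; nothing more can be done
None
```

The job is handed in at about 26 s with no verdict returned: by my measurements the red weight lies flat on the blue one about 1 mm off the stem, slots about 20° from opposite, let go once the spring carried it, and the lever is latched with the ball at 100 mm.

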